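# Ramp-sort a batch of spacers, then pour out the round ones

### The arm

A 6-joint arm with a two-finger parallel gripper is mounted at the origin on a cart in front of the work surface, level with it; the furniture and walls round the work are solid. World frame = base frame: x ahead of the robot, y to its left, z up, the work surface at z = 0. Lengths are in mm, angles in rad, forces in N, time in s.
With the tool pointing down it reaches from about 350 to 975 mm from the base axis. Payload 7.1 kg.
Tool frame: the origin (TCP) lies midway between the tips of the shut fingers; the grasp point (between the pads) lies pinch_z behind it (pinch_z is the distance from the TCP to the grasp point, in mm); z points along the fingers, y is the line along which they close (so a half turn about z gives the same grasp; the last joint's range is limited). The gripper opens to 88 mm and grips with 3 to 60 N. Pads are 20 mm wide; open, the fingers measure 115 mm over their backs; the gripper's body (75 mm by 178 mm) begins 61 mm behind the grasp point.
Start: joints at [-1.236, 0.423, 1.63, -0, 1.089, -0.019], TCP at [216.557, -586.266, 222.675] pointing down, gripper open.
Joint ranges: [-3, 3], [-0.9, 2.11], [0.09, 2.58], [-1.31, 4.45], [0.11, 2.69], [-2.54, 2.54]. Speed limits (rad/s): [2.39, 2.39, 3.01, 3.14, 3.14, 3.14].

### API

Orientations are given as a rotation vector (axis times angle).
In Python, from workcell import get_obs, get_image, close_job, pinch_z gives the robot as it stands.
- The arm moves only by the tool jog_arm, never from a script. Its argument "commands" is a list of rows, each a list of 3 entries, a list of its own where there are three numbers: the gripper command: -1 is shut, 1 is fully open, values between are in proportion, then the shift along the tool's x, y, z as a fraction of full scale, then the turn, a rotation vector about the tool's x, y, z as a fraction of full scale. In form: [[gripper, [tx, ty, tz], [rx, ry, rz]], ...]. A call has 1 to 10 rows; each row shifts and turns the commanded pose from where the row before left it, along the tool's axes as they then stand; what a row does not reach is not made up. Full scale, the value 1, is 0.1 m for a shift and 45 degrees for a turn. A row lasts 1/10 s, in which the tool goes at most 50 mm and 8.59 degrees, less where a joint would pass 70% of its speed; a pose out of reach is approached as far as the arm can. A call with a number of a shift or a turn outside -1 to 1 is refused whole. A call with a gripper value outside its range is refused whole. The fingers move at their own pace and stop on an object; the grip force is fixed at half the most. Time passes only in rows, so rows that do not move let the fingers close. It gives the time, the measured TCP pose, the force, the opening and the grip force at its end, in the units of the state.
- get_obs(): the state, without advancing time (a new reading comes with each control period).
- get_image(name): name is "scene" or "top" or "wrist"; returns a dict with "image" (480x640x3 uint8, blue, green, red), "z_map" (480x640 float32, mm along the optical axis (not along the pixel's ray), 0 where there is no reading), "intrinsics" (3x3 intrinsics, pixels), "eye" and "orientation" of the camera in the world; the wrist camera has in their place "mount" (4x4, takes a point from camera to tool coordinates, whose origin is the TCP and whose axes are the flange's). Camera axes: x right, y down, z forward; pixel columns grow to the right and rows downward; lengths in mm; the calibration is good to about 2 mm. The wrist camera is an equidistant fisheye: a pixel r from the principal point sees the ray r / f radians off the axis. A picture is of the moment at which its call begins: read the wrist's pose just before it.
- close_job(): hands the job in; it is judged then, once.
The state is a dict: "t": time; "qpos": joint angles; "qvel": joint speeds; "joint_torque": joint torques, N m; "ee_pos": TCP position; "orientation": TCP orientation; "ft_force": force on the tool from outside, world axes, zero at the start; "moment": the same for the moment, N m; "width": finger opening in mm; "grasp_force": force on a finger pad.
Only numpy, scipy, OpenCV 4.12 (cv2) and the standard library are available. Lean on these libraries where they do the work, as an engineer would, in place of code of your own. Each camera call takes 0.05 s, during which the arm holds its last target. There are 200 camera calls.

### The job

Sort the metal spacers in the rack with the test ramp: laid across its top and let go, the round ones run down into the scoop by themselves (never put them into the scoop or take them out of it with the fingers), and the square ones stay on the slope and belong in the small cream dish. Once every round one is in the scoop, lift the scoop by its black handle, pour them into the white bowl, and set the scoop back upright in its place at the foot of the ramp. Leave the bowl and the dish upright, and do not disturb the forceps, the tube and the timer nearby.

Things in the scene. Friction and masses are not known exactly. Their poses are not given: they have to be found in the camera images.
- spacer_a_mid (a point): metal spacer, 40 mm long, (round, 16 mm thick, or square, 14.5 mm thick; the kinds are mixed and this list does not say which is which), a 6 mm drilled hole in each flat end, 40 to 65 g; starts lying in a groove of the rack. Site at its centre, local x along its length. May be absent
- spacer_b_mid (a point): metal spacer, 40 mm long, (round, 16 mm thick, or square, 14.5 mm thick; the kinds are mixed and this list does not say which is which), a 6 mm drilled hole in each flat end, 40 to 65 g; starts lying in a groove of the rack. Site at its centre, local x along its length. May be absent
- spacer_c_mid (a point): metal spacer, 40 mm long, (round, 16 mm thick, or square, 14.5 mm thick; the kinds are mixed and this list does not say which is which), a 6 mm drilled hole in each flat end, 40 to 65 g; starts lying in a groove of the rack. Site at its centre, local x along its length. May be absent
- spacer_d_mid (a point): metal spacer, 40 mm long, (round, 16 mm thick, or square, 14.5 mm thick; the kinds are mixed and this list does not say which is which), a 6 mm drilled hole in each flat end, 40 to 65 g; starts lying in a groove of the rack. Site at its centre, local x along its length. May be absent
- spacer_e_mid (a point): metal spacer, 40 mm long, (round, 16 mm thick, or square, 14.5 mm thick; the kinds are mixed and this list does not say which is which), a 6 mm drilled hole in each flat end, 40 to 65 g; starts lying in a groove of the rack. Site at its centre, local x along its length. May be absent
- spacer_f_mid (a point): metal spacer, 40 mm long, (round, 16 mm thick, or square, 14.5 mm thick; the kinds are mixed and this list does not say which is which), a 6 mm drilled hole in each flat end, 40 to 65 g; starts lying in a groove of the rack. Site at its centre, local x along its length. May be absent
- rack: fixed grey loading rack, 140 mm long, 26 mm wide at the top (34 mm at the foot), 56 mm high; six grooves side by side, 22.5 mm apart, floors 48 mm up, ribs 8 mm high. Origin: centre of its underside; local y runs along the row. Spacers lie along local x and stick out 7 mm over both long sides, to be gripped by their end faces
- ramp: fixed aluminium test ramp; origin on the bench below its lower edge (the lip, 24 mm up); local x points downhill, z up. The deck falls 14 degrees from x = -112 mm to 0; above x = -60 mm it is only 28 mm wide, so a spacer laid across sticks out 6 mm on both sides; below, 64 mm wide with 6 mm curbs. A 3 mm base plate runs on under the scoop to a low stop 80 mm past the lip
- ramp_release (a point): where a spacer is let go: on the deck's surface (45 mm above the bench), on the centre line, 85 mm uphill of the lip. A round spacer laid across the slope here (its length along the ramp's local y) runs down into the scoop within a second; a square one stays there or close by
- dock (a point): centre of the scoop's standing place, on top of the base plate, 40 mm past the lip; axes as the ramp's. Keep hand and wrist clear of the tall glass evaporator to the right of here: it fills the space at x above 0.54 m, y below 0.33 m
- scoop: loose steel scoop, 70 mm long, 64 mm wide, walls 44 to 48 mm high, 0.13 to 0.19 kg, standing on the dock; origin: centre of its underside. At home its axes agree with the ramp's; its open front (local x = -35 mm, floor 14 mm up there) meets the lip, the inner floor falls 6 degrees to the closed back (+x). Tipped front-down by about 60 degrees it empties
- scoop_grip (a point): point to grip on the scoop's black fin handle, 68 mm above its underside, at its local x = +10 mm, y = 0. The fin is a plate 10 mm thick (local y), 47 mm long (local x -12 to +35 mm), from 50 to 86 mm up; it can be pinched across local y, from above or leaning
- bowl: loose white porcelain bowl, 100 mm across the rim, 45 mm high, wall 4 mm, 0.25 kg; it stands beside the scoop. Origin: centre of its underside
- dish: loose small cream melamine dish, 83 mm across the rim, 38 mm high, its floor 3 mm up and 55 mm across; 0.12 kg. Origin: centre of its underside
- forceps: steel forceps, 140 mm, bystander; origin centre of its underside
- grease_tube: white squeeze tube, 136 mm, bystander; origin centre of its underside
- timer: flat white timer with three buttons, 70 x 64 mm, 16 mm high, bystander; origin centre of its underside

How it is judged (in metres and radians):
On the way, in this order (a step that is already met when the one before it is completed fails the run):
1. every round spacer has run into the scoop, which stands in its place at the foot of the ramp (x of spacer_a_mid in the frame of scoop between -0.036 and 0.036 m and y of spacer_a_mid in the frame of scoop between -0.032 and 0.032 m and z of spacer_a_mid in the frame of scoop between 0 and 0.05 m and x of spacer_c_mid in the frame of scoop between -0.036 and 0.036 m and y of spacer_c_mid in the frame of scoop between -0.032 and 0.032 m and z of spacer_c_mid in the frame of scoop between 0 and 0.05 m and x of spacer_d_mid in the frame of scoop between -0.036 and 0.036 m and y of spacer_d_mid in the frame of scoop between -0.032 and 0.032 m and z of spacer_d_mid in the frame of scoop between 0 and 0.05 m and x of scoop in the frame of dock between -0.012 and 0.012 m and y of scoop in the frame of dock between -0.012 and 0.012 m and z of scoop in the frame of dock between -0.004 and 0.005 m and angle between scoop's own z axis and vertical below 0.1 rad and angle between the x axis of scoop and the x axis of dock, either way round below 0.2 rad), for 0.2 s.
2. every round spacer is in the white bowl (horizontal distance between each of spacer_a_mid, spacer_c_mid, spacer_d_mid and bowl below 0.045 m and z of spacer_a_mid in the frame of bowl between 0 and 0.055 m and z of spacer_c_mid in the frame of bowl between 0 and 0.055 m and z of spacer_d_mid in the frame of bowl between 0 and 0.055 m), for 0.2 s.
At the end, for the whole second after the job is handed in: All round spacers lie in the white bowl (centres within 45 mm of its axis) and all square ones in the cream dish (centres within 38 mm of its axis); bowl and dish upright; the scoop stands upright in its place at the foot of the ramp (within 12 mm each way and 0.2 rad); all at rest and released (all of step 2 and horizontal distance between each of spacer_b_mid, spacer_e_mid, spacer_f_mid and dish below 0.038 m and z of spacer_b_mid in the frame of dish between 0 and 0.055 m and z of spacer_e_mid in the frame of dish between 0 and 0.055 m and z of spacer_f_mid in the frame of dish between 0 and 0.055 m and x of scoop in the frame of dock between -0.012 and 0.012 m and y of scoop in the frame of dock between -0.012 and 0.012 m and z of scoop in the frame of dock between -0.004 and 0.005 m and angle between scoop's own z axis and vertical below 0.1 rad and angle between the x axis of scoop and the x axis of dock, either way round below 0.2 rad and angle between each of bowl, dish's own z axis and vertical below 0.15 rad and linear speed of each of spacer_a, spacer_b, spacer_c, spacer_d, spacer_e, spacer_f, scoop, bowl, dish below 0.02 m/s); the robot touches nothing.
It fails at once if a spacer that rolls is set into the scoop, or handled in it, by the fingers instead of running in off the ramp ((contact force between the fingers and spacer_a above 0.5 N and z of spacer_a_mid in the frame of scoop below 0.12 m and x of spacer_a_mid in the frame of scoop between -0.036 and 0.036 m and y of spacer_a_mid in the frame of scoop between -0.032 and 0.032 m) or (contact force between the fingers and spacer_c above 0.5 N and z of spacer_c_mid in the frame of scoop below 0.12 m and x of spacer_c_mid in the frame of scoop between -0.036 and 0.036 m and y of spacer_c_mid in the frame of scoop between -0.032 and 0.032 m) or (contact force between the fingers and spacer_d above 0.5 N and z of spacer_d_mid in the frame of scoop below 0.12 m and x of spacer_d_mid in the frame of scoop between -0.036 and 0.036 m and y of spacer_d_mid in the frame of scoop between -0.032 and 0.032 m)).
It fails at once if the forceps, the tube or the timer is moved more than 30 mm (distance of any of forceps, grease_tube, timer from where it was at the start of the episode above 0.03 m).
Of spacer_a, spacer_b, spacer_c, spacer_d, spacer_e, spacer_f only 4 to 6 are there at a start; the rules pass over those that are not, and their reading is None.
At some moment in a run one of bowl, dish may be knocked a few centimetres aside while the robot is not near it.
It also fails if it takes over 210 s, if anything falls off the work surface, if the arm or the gripper's body presses on something with over 40 N, if the wrist force passes 120 N, or if a joint passes its speed limit or range.

## Working session

There is one attempt and no reset: what is moved stays moved. The work goes in short steps, Python scripts to look and compute and a tool call to move; the robot and the scene stay as the last step left them, time stands still between calls to the robot, and variables do not carry over. Pictures are saved under pics/ and viewed, at most 14 in all, crops included, and the job is handed in when it is done.

Besides the shell and the picture viewer there is one more tool, called after "Request:" as name(argument=value, ...), one argument or row to a line, values as JSON. jog_arm: Moves the arm, as the interface text tells. Its arguments: {"type":"object","properties":{"commands":{"type":"array","items":{"type":"array"}}},"required":["commands"]}

```bash
ls; mkdir -p pics; python3 - <<'E'
from workcell import get_obs,get_image,pinch_z
import cv2
print(pinch_z, get_obs())
for n in("top","scene"):
    d=get_image(n); cv2.imwrite(f"pics/{n}0.png",d["image"]); print(n,d["intrinsics"],d["eye"],d["orientation"])
d=get_image("wrist");print(d["mount"],d["intrinsics"])
E
```

```text
pics
18.700000000000003 {'t': 0.0, 'qpos': array([-1.23598631e+00,  4.23833804e-01,  1.63067961e+00, -6.23769585e-06,
        1.08861393e+00, -1.89988561e-02]), 'qvel': array([-1.86722481e-03, -9.21038452e-04, -1.62246001e-03, -1.51925123e-05,
       -2.17457279e-04,  9.54030488e-04]), 'joint_torque': array([ 5.20637004e-04, -5.44621575e+01, -2.73668522e+01,  6.42158627e-02,
        2.27620918e-02, -1.36981757e-04]), 'ee_pos': array([ 216.38591032, -585.7526369 ,  221.91018263]), 'orientation': array([-3.09107046e+00, -5.52605340e-01,  3.87462595e-04]), 'ft_force': array([ 0.63043864, -0.07608437, -0.37068273]), 'moment': array([ 0.00845257,  0.00977298, -0.00768248]), 'grasp_force': 0.0, 'width': 87.82302106084995}
top [[615.85441592   0.         322.15703849]
 [  0.         615.85441592 233.56810889]
 [  0.           0.           1.        ]] [449.84945337 382.01094683 963.47462646] [-2.20333892  2.16969335 -0.01565166]
scene [[476.11378252   0.         312.28845505]
 [  0.         476.11378252 241.2577514 ]
 [  0.           0.           1.        ]] [ 30.99856342  43.65806756 760.34430159] [-2.24563145  1.03224614 -0.39179168]
[[ 4.47099350e-04 -9.59688517e-01 -2.81065384e-01  7.72086370e+01]
 [ 9.99999852e-01  5.16533793e-04 -1.72957144e-04  4.40229441e-01]
 [ 3.11164754e-04 -2.81065265e-01  9.59688606e-01 -1.62746452e+02]
 [ 0.00000000e+00  0.00000000e+00  0.00000000e+00  1.00000000e+00]] [[371.64829954   0.         319.38031554]
 [  0.         371.64829954 242.69105688]
 [  0.           0.           1.        ]]
```

View pics/top0.png

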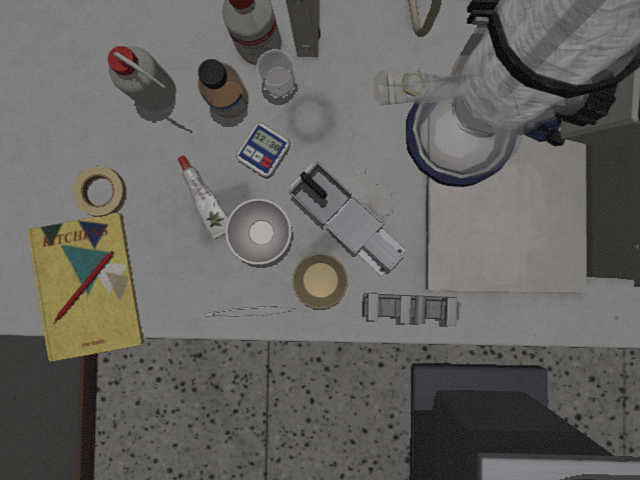

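View pics/scene0.png

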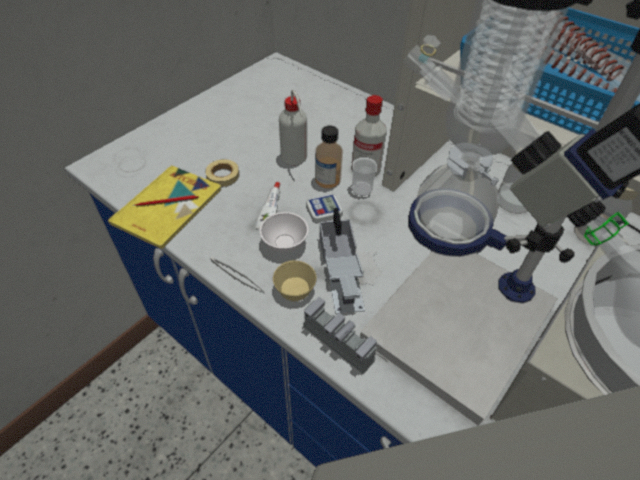

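Top view: rack (411,308), ramp from (390,258) to (335,215), scoop (320,195) with its fin, bowl (259,232), dish (320,280), timer (264,150), tube (200,197), forceps (250,311).

```bash
cat > h.py <<'E'
import numpy as np,cv2
from scipy.spatial.transform import Rotation as R
from workcell import get_obs,get_image
def rays(d,uv,obs=None):
    uv=np.atleast_2d(np.float64(uv));K=d["intrinsics"]
    xy=(uv-K[:2,2])/[K[0,0],K[1,1]]
    if "mount" in d:
        r=np.linalg.norm(xy,axis=1,keepdims=True);v=np.c_[xy/np.maximum(r,1e-9)*np.sin(r),np.cos(r)]
        M=d["mount"];Rt=R.from_rotvec(obs["orientation"]).as_matrix()
        return Rt@M[:3,3]+obs["ee_pos"],v@(Rt@M[:3,:3]).T
    v=np.c_[xy,np.ones(len(xy))]
    return np.array(d["eye"]),v@R.from_rotvec(d["orientation"]).as_matrix().T
def onplane(d,uv,z,obs=None):
    e,v=rays(d,uv,obs); return e+v*((z-e[2])/v[:,2:3])
def proj(d,P,obs=None):
    P=np.atleast_2d(np.float64(P));K=d["intrinsics"]
    if "mount" in d:
        M=d["mount"];Rt=R.from_rotvec(obs["orientation"]).as_matrix()
        c=(P-(Rt@M[:3,3]+obs["ee_pos"]))@(Rt@M[:3,:3])
        r=np.linalg.norm(c[:,:2],axis=1,keepdims=True);th=np.arctan2(r,c[:,2:3])
        return c[:,:2]/r*th*K[0,0]+K[:2,2]
    c=(P-np.array(d["eye"]))@R.from_rotvec(d["orientation"]).as_matrix()
    return c[:,:2]/c[:,2:3]*K[0,0]+K[:2,2]
def show(d,name,box=None,s=1):
    im=d["image"]
    if box: im=im[box[1]:box[3],box[0]:box[2]]
    cv2.imwrite(f"pics/{name}.png",cv2.resize(im,None,fx=s,fy=s,interpolation=cv2.INTER_CUBIC))
def delta(p_goal,R_goal=None):
    """remaining shift in tool axes (mm) and turn(deg)"""
    o=get_obs();Rt=R.from_rotvec(o["orientation"])
    print("shift/100:",np.round(Rt.inv().apply(np.array(p_goal)-o["ee_pos"])/100,3))
    if R_goal is not None: print("turn/45:",np.round((Rt.inv()*R_goal).as_rotvec(degrees=True)/45,3))
def down(yaw): # tool z down, tool y at angle yaw (deg) in world xy
    y=np.array([np.cos(np.radians(yaw)),np.sin(np.radians(yaw)),0]);z=np.array([0,0,-1.]);return R.from_matrix(np.c_[np.cross(y,z),y,z])
E
python3 - <<'E'
from h import *
d=get_image("top")
show(d,"crop1",(280,150,470,335),3.2)
for n,uv,z in [("rackL",(364,308),56),("rackR",(458,310),56),("bowl",(259,232),45),("dish",(320,280),38),("ramptop",(395,265),50),("lip",(339,215),24),("scoop",(320,194),44),("timer",(264,150),16),("fin",(313,187),86)]: print(n,onplane(d,uv,z).round(0))
g=d["z_map"]
for u in range(360,466,3): print(u,[int(round(963.5-g[v,u])) for v in (300,304,308,312,316,320)])
E
```

```text
rackL [[380. 344.  56.]]
rackR [[379. 207.  56.]]
bowl [[489. 502.  45.]]
dish [[419. 410.  38.]]
ramptop [[443. 299.  50.]]
lip [[518. 383.  24.]]
scoop [[548. 412.  44.]]
timer [[618. 501.  16.]]
fin [[553. 421.  86.]]
360 [5, 5, 6, 3, 4, 7]
363 [14, 19, 26, 31, 6, 8]
366 [62, 63, 60, 61, 7, 6]
369 [68, 67, 68, 66, 69, 69]
372 [67, 67, 64, 70, 66, 68]
375 [68, 66, 68, 70, 70, 69]
378 [64, 68, 65, 56, 8, 10]
381 [64, 62, 61, 61, 15, 6]
384 [52, 52, 54, 55, 22, 6]
387 [55, 54, 55, 56, 21, 6]
390 [55, 53, 54, 51, 21, 5]
393 [52, 53, 53, 55, 23, 6]
396 [62, 59, 63, 63, 64, 8]
399 [54, 55, 55, 55, 54, 7]
402 [67, 68, 70, 70, 70, 69]
405 [67, 68, 68, 68, 72, 69]
408 [72, 70, 69, 69, 69, 71]
411 [59, 60, 65, 61, 64, 8]
414 [53, 55, 54, 57, 56, 64]
417 [70, 71, 69, 71, 71, 68]
420 [69, 71, 72, 70, 70, 72]
423 [69, 70, 70, 70, 68, 72]
426 [53, 60, 61, 65, 64, 9]
429 [57, 55, 55, 56, 59, 7]
432 [53, 55, 54, 56, 55, 7]
435 [53, 56, 54, 54, 57, 12]
438 [46, 57, 56, 56, 58, 11]
441 [45, 52, 59, 59, 62, 11]
444 [41, 66, 63, 57, 59, 10]
447 [68, 67, 70, 75, 72, 71]
450 [69, 68, 68, 71, 73, 71]
453 [69, 75, 69, 72, 72, 74]
456 [72, 73, 70, 71, 70, 70]
459 [8, 65, 61, 67, 63, 11]
462 [10, 12, 11, 12, 11, 12]
465 [12, 11, 9, 12, 11, 11]
```

View pics/crop1.png

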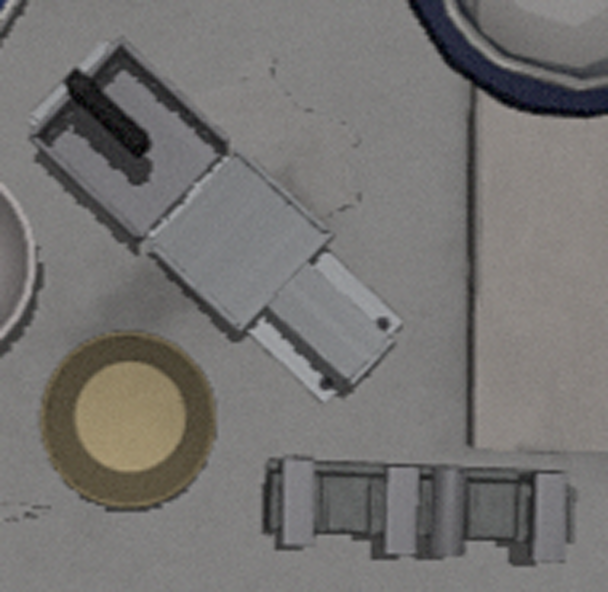

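The crop shows four spacers in the rack, at pixels u≈372, 405, 420 and 451. It also gives the ramp corners and the scoop corners.

```bash
python3 - <<'E'
from h import *
d=get_image("top");g=d["z_map"];im=d["image"]
c=lambda x,y:(280+(x+.5)/3.2-.5,150+(y+.5)/3.2-.5)
P=lambda x,y,z:onplane(d,[c(x,y)],z)[0]
lipR,lipL=P(233,156,30),P(150,240,30); midR,midL=P(330,238,43),P(243,332,43)
print("lip",lipR.round(1),lipL.round(1),((lipR+lipL)/2).round(1)); print("mid",((midR+midL)/2).round(1),midR.round(1),midL.round(1))
topc=(P(393,343,51)+P(350,385,51))/2; print("top",topc.round(1))
sc=[P(120,40,46),P(228,150,46),P(143,243,46),P(33,133,46)]; print("scoop",np.round(sc,1).tolist(),np.mean(sc,0).round(1))
print("fin",P(75,80,86).round(1),P(142,145,86).round(1))
# spacers: high parts
H=np.zeros_like(g)
vv,uu=np.mgrid[0:480,0:640]
e,v=rays(d,np.c_[uu.ravel(),vv.ravel()]);W=(e+v*g.ravel()[:,None]/ (v@R.from_rotvec(d["orientation"]).as_matrix())[:,2:3]).reshape(480,640,3)
m=(cv2.medianBlur((W[...,2]).astype(np.float32),3)>55)&(g>0)
m[:285]=0;m[340:]=0;m[:,:350]=0;m[:,480:]=0
n,l,s,ce=cv2.connectedComponentsWithStats(m.astype(np.uint8))
for i in range(1,n):
  if s[i,4]>30: 
    q=W[l==i]; print(i,s[i],np.median(q[:,2]).round(1),cv2.minAreaRect(q[:,:2].astype(np.float32)))
# flask/evaporator extents in top region
for zlo,zhi in((15,60),(60,120),(120,200),(200,300)):
  q=W[(W[...,2]>zlo)&(W[...,2]<zhi)&(W[...,1]<345)&(W[...,0]>440)&(W[...,1]>100)&(g>0)]
  if len(q):print(zlo,len(q),"minx",np.percentile(q[:,0],1).round(),"maxy",np.percentile(q[:,1],99).round())
for lo,hi,nm,b in(((0,0,0),0,0,0),):pass
hsv=cv2.cvtColor(im,cv2.COLOR_BGR2HSV)
E
```

```text
lip [543. 363.  30.] [502.5 401.7  30. ] [522.8 382.4  30. ]
mid [481.7 337.4  43. ] [503.9 317.5  43. ] [459.4 357.4  43. ]
top [445.5 298.2  51. ]
scoop [[595.2, 416.9, 46.0], [544.2, 365.7, 46.0], [500.2, 404.6, 46.0], [551.0, 457.0, 46.0]] [547.7 411.1  46. ]
fin [570.7 435.3  86. ] [541.8 404.8  86. ]
1 [365 293  18  28 338] 61.9 ((382.4718017578125, 330.4745788574219), (39.456092834472656, 25.0980281829834), 1.5375996828079224)
2 [400 295  29  29 662] 62.0 ((379.5423278808594, 271.3829040527344), (41.404335021972656, 39.75651550292969), 88.59286499023438)
3 [446 297  14  28 329] 61.9 ((378.6916809082031, 211.43373107910156), (39.22618865966797, 27.49923324584961), 0.13099832832813263)
15 11033 minx 441.0 maxy 341.0
60 61 minx 766.0 maxy 273.0
120 1765 minx 550.0 maxy 297.0
200 4907 minx 555.0 maxy 290.0
```

```bash
python3 - <<'E'
from h import *
o=get_obs();M=R.from_rotvec(o["orientation"]).as_matrix();print(M.round(3),np.degrees(np.arctan2(M[1,1],M[0,1])))
for p in([300,-430,380],[410,0,380],[400,240,260]): delta(p)
Rt=R.from_rotvec(o["orientation"])
for yw in(-1.5,178.5): print(yw,(Rt.inv()*down(yw)).as_rotvec(degrees=True))
E
```

```text
[[ 0.938  0.346 -0.   ]
 [ 0.346 -0.938  0.001]
 [ 0.    -0.001 -1.   ]] -69.73101998628547
shift/100: [ 1.324 -1.176 -1.576]
shift/100: [ 3.846 -4.828 -1.573]
shift/100: [ 4.583 -7.113 -0.372]
-1.5 [-3.81433075e-02 -2.66250114e-02 -6.82310167e+01]
178.5 [-2.95463442e-02  4.23284436e-02  1.11768974e+02]
```

Request:
jog_arm(
  commands=[
    [1,[0,0,-0.2],[0,0,-0.19]],
    [1,[0,0,-0.2],[0,0,-0.19]],
    [1,[0,0,-0.2],[0,0,-0.19]],
    [1,[0,0,-0.2],[0,0,-0.19]],
    [1,[0,0,-0.2],[0,0,-0.19]],
    [1,[0,0,-0.2],[0,0,-0.19]],
    [1,[0,0,-0.2],[0,0,-0.19]],
    [1,[0,0,-0.1],[0,0,-0.186]],
    [1,[0.3,0.2,0],[0,0,0]],
    [1,[0.35,0.2,0],[0,0,0]],
  ],
)

```text
t: 1.25
ee_pos: [258.3, -522.4, 372.7]
orientation: [2.252, 2.19, -0.0]
ft_force: [0.8, -0.1, 0.2]
width: 87.9
grasp_force: 0.0
```

Request:
jog_arm(
  commands=[
    [1,[0.4,0.2,0],[0,0,0]],
    [1,[0.4,0.2,0],[0,0,0]],
    [1,[0.4,0.2,0],[0,0,0]],
    [1,[0.4,0.2,0],[0,0,0]],
    [1,[0.4,0.2,0],[0,0,0]],
    [1,[0.4,0.2,0],[0,0,0]],
    [1,[0.4,0.2,0],[0,0,0]],
    [1,[0.4,0,0],[0,0,0]],
    [1,[0.4,0,0],[0,0,0]],
    [1,[0.4,0,0],[0,0,0]],
  ],
)

```text
t: 2.25
ee_pos: [408.5, -124.5, 372.7]
orientation: [2.25, 2.192, 0.0]
ft_force: [1.5, 0.5, -0.0]
width: 87.8
grasp_force: 0.0
```

Request:
jog_arm(
  commands=[
    [1,[0.4,0,0],[0,0,0]],
    [1,[0.4,0,0],[0,0,0]],
    [1,[0.4,0,0],[0,0,0]],
    [1,[0.4,0,0],[0,0,0]],
    [1,[0.4,0,0],[0,0,0]],
    [1,[0.4,0,0],[0,0,0]],
    [1,[0.4,0,0],[0,0,0]],
    [1,[0.4,0,0],[0,0,0]],
    [1,[0,0,0.3],[0,0,0]],
    [1,[0,0,0],[0,0,0]],
  ],
)

```text
t: 3.25
ee_pos: [415.1, 193.9, 339.8]
orientation: [-2.246, -2.193, 0.009]
ft_force: [0.5, -0.4, -0.5]
width: 88.0
grasp_force: 0.0
```

```bash
python3 - <<'E'
from h import *
o=get_obs();d=get_image("wrist");show(d,"w1");print(o["ee_pos"].round(1))
for p in([382,331,55],[380,275,55],[380,252,55],[379,208,55],[465,319,45]):print(p,proj(d,p,o).round(0))
E
```

```text
[415.1 193.9 339.8]
[382, 331, 55] [[290.  87.]]
[380, 275, 55] [[289. 134.]]
[380, 252, 55] [[290. 153.]]
[379, 208, 55] [[290. 189.]]
[465, 319, 45] [[359.  97.]]
```

View pics/w1.png

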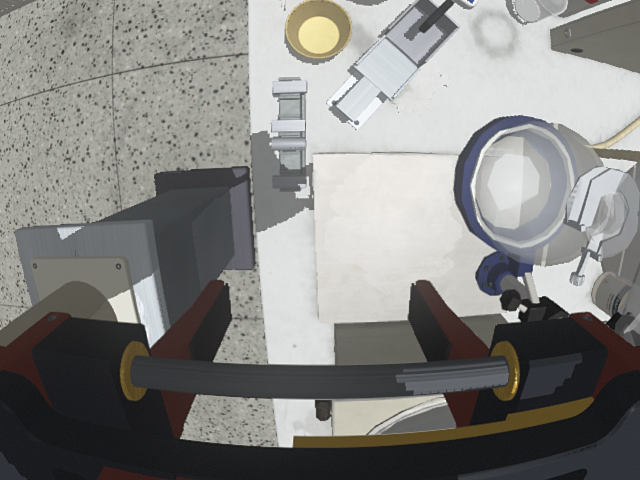

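The wrist view shows the four spacers at (290,87), (288,126), (288,143; shaded like a cylinder) and (290,183). I'll go closer.

Request:
jog_arm(
  commands=[
    [1,[0.3,-0.3,0.4],[0,0,0]],
    [1,[0.1,-0.05,0.4],[0,0,0]],
    [1,[0,0,0.4],[0,0,0]],
    [1,[0,0,0.4],[0,0,0]],
    [1,[0,0,0.3],[0,0,0]],
    [1,[0,0,0],[0,0,0]],
    [1,[0,0,0],[0,0,0]],
  ],
)

```text
t: 4.0
ee_pos: [388.3, 230.0, 159.5]
orientation: [2.252, 2.19, 0.001]
ft_force: [0.5, 0.8, 0.9]
width: 87.7
grasp_force: 0.0
```

```bash
python3 - <<'E'
from h import *
o=get_obs();d=get_image("wrist");print(o["ee_pos"].round(1))
P=[[382,331,63],[380,275,63],[380,252,63],[379,208,63]]
q=proj(d,P,o);print(q.round(0))
b=(int(q[:,0].min())-70,max(0,int(q[:,1].min())-30),int(q[:,0].max())+70,int(q[:,1].max())+40);print(b)
show(d,"w2",b,2.5)
E
```

```text
[388.3 230.  159.5]
[[306. 103.]
 [305. 183.]
 [307. 215.]
 [307. 272.]]
(235, 72, 377, 312)
```

View pics/w2.png

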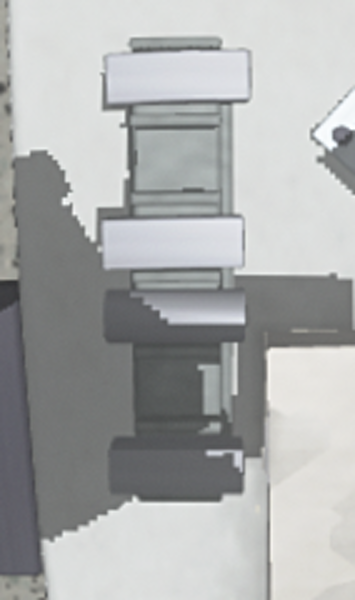

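S1 and S2 look flat and evenly lit, so they're square. S3 at crop (175,315) has a gradient, so it's round. S4 at (176,469) is in shadow and unclear, so I'll test S3 and S4 on the ramp.

```bash
python3 - <<'E'
from h import *
o=get_obs();d=get_image("wrist")
c=lambda p:[235+(p[0]+.5)/2.5-.5,72+(p[1]+.5)/2.5-.5]
for n,p in (("S1",[(178,52),(178,103),(105,78),(250,76)]),("S2",[(173,217),(173,269),(99,243),(244,242)]),("S3",[(175,290),(175,342),(105,316),(245,314)]),("S4",[(176,437),(176,500),(110,470),(243,468)])):
    w=onplane(d,[c(q) for q in p],60,o); print(n,w[:,:2].round(1).tolist(),w.mean(0).round(1))
E
```

```text
S1 [[382.8, 339.2], [382.4, 324.6], [362.3, 332.7], [402.7, 331.8]] [382.6 332.1  60. ]
S2 [[380.1, 292.4], [379.6, 277.5], [358.8, 285.7], [399.9, 284.7]] [379.6 285.1  60. ]
S3 [[379.9, 271.5], [379.4, 256.3], [359.5, 264.6], [399.7, 264.0]] [379.6 264.1  60. ]
S4 [[378.6, 227.8], [377.9, 207.9], [358.4, 218.0], [398.3, 217.5]] [378.3 217.8  60. ]
```

```bash
python3 - <<'E'
from h import *
delta([379.5,263.5,44],down(-1.2))
E
```

```text
shift/100: [ 0.324 -0.108  1.165]
turn/45: [ 0.004 -0.002 -0.008]
```

Request:
jog_arm(
  commands=[
    [1,[0.324,-0.108,0],[0,0,-0.008]],
    [1,[0,0,0.3],[0,0,0]],
    [1,[0,0,0.3],[0,0,0]],
    [1,[0,0,0.3],[0,0,0]],
    [1,[0,0,0.265],[0,0,0]],
    [1,[0,0,0],[0,0,0]],
    [-1,[0,0,0],[0,0,0]],
    [-1,[0,0,0],[0,0,0]],
    [-1,[0,0,0],[0,0,0]],
    [-1,[0,0,0],[0,0,0]],
  ],
)

```text
t: 5.1
ee_pos: [378.2, 263.4, 43.1]
orientation: [2.243, 2.199, 0.004]
ft_force: [-0.1, 0.1, -0.2]
width: 59.4
grasp_force: 0.0
```

Request:
jog_arm(
  commands=[
    [-1,[0,0,0],[0,0,0]],
    [-1,[0,0,0],[0,0,0]],
    [-1,[0,0,0],[0,0,0]],
    [-1,[0,0,0],[0,0,0]],
  ],
)

```text
t: 5.5
ee_pos: [377.5, 263.0, 42.0]
orientation: [2.244, 2.199, 0.0]
ft_force: [0.3, -0.3, 3.5]
width: 39.4
grasp_force: 30.0
```

```bash
python3 - <<'E'
from h import *
d=get_image("top");g=d["z_map"]
vv,uu=np.mgrid[0:480,0:640]
uv=np.c_[uu.ravel(),vv.ravel()]
e,v=rays(d,uv);W=e+v*g.reshape(-1,1)
b=d["image"].reshape(-1,3).astype(int)
m=(b[:,0]-b[:,2]>30)&(uv[:,0]>395)&(uv[:,0]<530)&(uv[:,1]<200)
q=W[m];print(len(q),np.percentile(q[:,2],[2,50,98]).round(),cv2.minEnclosingCircle(q[q[:,1]>150][:,:2].astype(np.float32)))
k=np.array([555,286]);a=W[(W[:,2]>100)&(W[:,1]<345)&(W[:,0]>500)&(W[:,1]>100)]
D=np.linalg.norm(a[:,:2]-k,axis=1);i=D.argmin();print(D[i],a[i])
delta([464.6,318.8,130],down(-42.5)*R.from_rotvec([0,12,0],degrees=True))
o=get_obs();Rt=R.from_rotvec(o["orientation"])
E
```

```text
4 [168. 169. 916.] ((535.768310546875, 338.5798034667969), 96.27220153808594)
17.025547883791717 [568.91424909 276.18863145 165.82865913]
shift/100: [ 0.576  0.859 -0.88 ]
turn/45: [-0.096  0.255  0.916]
```

Request:
jog_arm(
  commands=[
    [-1,[0,0,-0.2],[0,0,0]],
    [-1,[0,0,-0.4],[0,0,0]],
    [-1,[0,0,-0.3],[0,0,0]],
    [-1,[0,0,0],[0,0,0.183]],
    [-1,[0,0,0],[0,0,0.183]],
    [-1,[0,0,0],[0,0,0.183]],
    [-1,[0,0,0],[0,0,0.183]],
    [-1,[0,0,0],[0,0,0.183]],
    [-1,[0,0,0],[0,0.16,0]],
    [-1,[0,0,0],[0,0.16,0]],
  ],
)

```text
t: 6.55
ee_pos: [378.2, 263.4, 132.1]
orientation: [-2.761, -1.22, -0.357]
ft_force: [-0.5, 0.5, -0.2]
width: 40.0
grasp_force: 30.0
```

```bash
python3 - <<'E'
from h import *
G=down(-42.5)*R.from_rotvec([0,14.4,0],degrees=True)
rel=np.array([464.6,318.8,45]); up=-G.as_matrix()[:,2]
c=rel+[2*.675,2*.738,8+60]   # spacer centre
delta(c-13*up,G); print(get_obs()["width"])
E
```

```text
shift/100: [0.929 0.265 0.572]
turn/45: [ 0.001 -0.006  0.004]
40.03928348535083
```

Request:
jog_arm(
  commands=[
    [-1,[0.3,0.09,0],[0,0,0]],
    [-1,[0.3,0.09,0.1],[0,0,0]],
    [-1,[0.33,0.085,0.3],[0,0,0]],
    [-1,[0,0,0.17],[0,0,0]],
    [-1,[0,0,0],[0,0,0]],
    [-1,[0,0,0],[0,0,0]],
  ],
)

```text
t: 7.15
ee_pos: [466.1, 321.5, 99.1]
orientation: [-2.763, -1.221, -0.345]
ft_force: [0.7, -0.1, 0.2]
width: 40.0
grasp_force: 30.0
```

```bash
python3 - <<'E'
from h import *
o=get_obs();print(o["ee_pos"].round(1),o["ft_force"].round(1))
d=get_image("wrist")
L=np.array([522,381.5,0]);u=np.array([.675,.738,0]);yv=np.array([-.738,.675,0])
pts={}
im=d["image"]
for x,y,z in((0,32,30),(0,-32,30),(-60,32,45),(-60,-32,45),(-60,14,39),(-60,-14,39),(-112,14,52),(-112,-14,52),(-85,0,45)):
    q=proj(d,L+x*u+y*yv+[0,0,z],o)[0]; cv2.circle(im,tuple(int(t) for t in q.round()),2,(0,0,255),-1)
d["image"]=im;show(d,"w3",(120,0,520,300),2)
E
```

```text
[466.1 321.5  99.1] [ 0.7 -0.1  0.2]
```

View pics/w3.png

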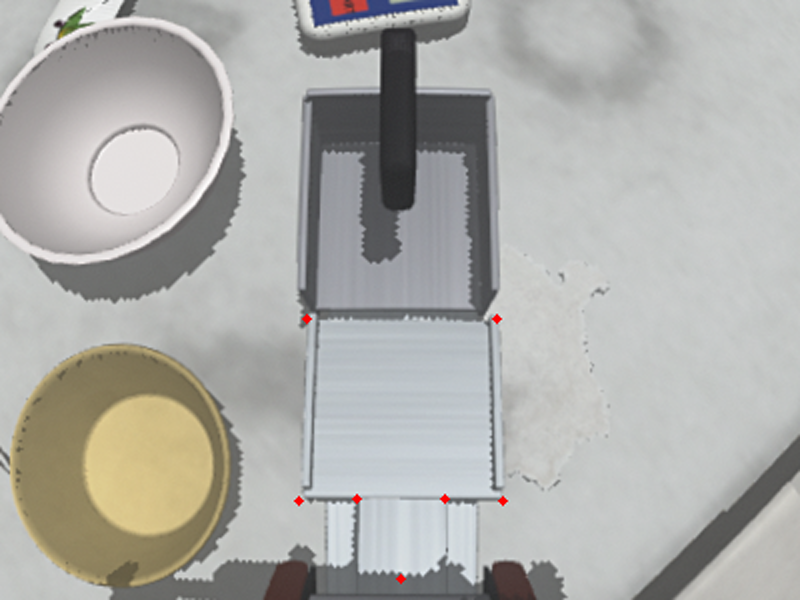

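Request:
jog_arm(
  commands=[
    [-1,[-0.05,0,0.2],[0,0,0]],
    [-1,[-0.05,0,0.2],[0,0,0]],
    [-1,[-0.042,0,0.152],[0,0,0]],
    [-1,[0,0,0],[0,0,0]],
    [-1,[0,0,0],[0,0,0]],
  ],
)

```text
t: 7.7
ee_pos: [467.1, 322.0, 43.6]
orientation: [-2.762, -1.22, -0.349]
ft_force: [0.1, -0.5, 0.0]
width: 39.5
grasp_force: 30.0
```

Request:
jog_arm(
  commands=[
    [0.3,[0,0,0.02],[0,0,0]],
    [0.3,[0,0,0],[0,0,0]],
    [0.3,[0,0,0],[0,0,0]],
    [0.3,[0,0,0],[0,0,0]],
    [0.3,[0,0,0],[0,0,0]],
    [0.3,[0,0,0],[0,0,0]],
    [0.3,[0,0,-0.2],[0,0,0]],
    [0.3,[0,0,-0.4],[0,0,0]],
    [1,[0,0,-0.4],[0,0,0]],
    [1,[0,0,0],[0,0,0]],
  ],
)

```text
t: 8.7
ee_pos: [452.6, 304.9, 142.2]
orientation: [-2.761, -1.22, -0.36]
ft_force: [-0.0, 0.5, 0.6]
width: 69.5
grasp_force: 0.0
```

```bash
python3 - <<'E'
from h import *
o=get_obs();print(o["ee_pos"].round(1),o["ft_force"].round(1))
d=get_image("wrist");show(d,"w4",(120,0,520,400),1.5)
E
```

```text
[452.6 304.9 142.2] [-0.   0.5  0.6]
```

View pics/w4.png

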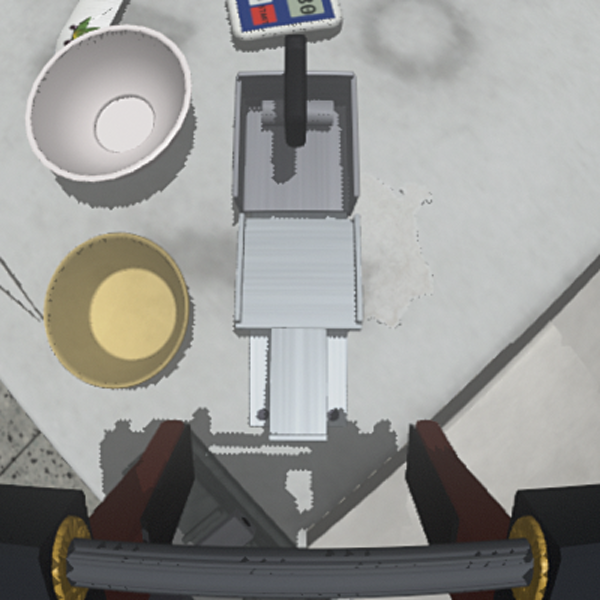

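The round spacer ran into the scoop (297,115). Now S4.

Request:
jog_arm(
  commands=[
    [1,[0,0,0],[0,-0.16,0]],
    [1,[0,0,0],[0,-0.16,0]],
    [1,[-0.2,0,0],[0,0,-0.183]],
    [1,[-0.2,0,0],[0,0,-0.183]],
    [1,[-0.2,0,0],[0,0,-0.183]],
    [1,[0,0,0],[0,0,-0.183]],
    [1,[0,0,0],[0,0,-0.183]],
    [1,[0,0,0],[0,0,0]],
  ],
)

```text
t: 9.55
ee_pos: [416.9, 254.5, 136.4]
orientation: [-2.242, -2.2, 0.003]
ft_force: [-0.4, 0.4, -0.6]
width: 87.8
grasp_force: 0.0
```

```bash
python3 - <<'E'
from h import *
delta([377.8,217,44],down(-1.2))
E
```

```text
shift/100: [-0.381 -0.382  0.925]
turn/45: [-0.002  0.001  0.003]
```

Request:
jog_arm(
  commands=[
    [1,[-0.38,-0.38,0],[0,0,0]],
    [1,[0,0,0.2],[0,0,0]],
    [1,[0,0,0.3],[0,0,0]],
    [1,[0,0,0.3],[0,0,0]],
    [1,[0,0,0.125],[0,0,0]],
    [-1,[0,0,0],[0,0,0]],
    [-1,[0,0,0],[0,0,0]],
    [-1,[0,0,0],[0,0,0]],
    [-1,[0,0,0],[0,0,0]],
    [-1,[0,0,0],[0,0,0]],
  ],
)

```text
t: 10.55
ee_pos: [381.8, 220.4, 45.9]
orientation: [2.244, 2.198, 0.002]
ft_force: [-0.9, 0.7, -1.0]
width: 51.3
grasp_force: 0.0
```

Request:
jog_arm(
  commands=[
    [-1,[0,0,0],[0,0,0]],
    [-1,[0,0,0],[0,0,0]],
    [-1,[0,0,0],[0,0,0]],
    [-1,[0,0,0],[0,0,0]],
  ],
)

```text
t: 10.95
ee_pos: [381.5, 220.2, 45.6]
orientation: [2.244, 2.199, 0.001]
ft_force: [-1.2, -1.4, 6.3]
width: 39.7
grasp_force: 30.0
```

Request:
jog_arm(
  commands=[
    [-1,[0,0,-0.2],[0,0,0]],
    [-1,[0,0,-0.4],[0,0,0]],
    [-1,[0,0,-0.3],[0,0,0]],
    [-1,[0,0,0],[0,0,0.183]],
    [-1,[0,0,0],[0,0,0.183]],
    [-1,[0,0,0],[0,0,0.183]],
    [-1,[0,0,0],[0,0,0.183]],
    [-1,[0,0,0],[0,0,0.183]],
    [-1,[0,0,0],[0,0.16,0]],
    [-1,[0,0,0],[0,0.16,0]],
  ],
)

```text
t: 11.95
ee_pos: [382.3, 220.6, 135.7]
orientation: [-2.761, -1.221, -0.358]
ft_force: [0.1, 0.3, -0.6]
width: 39.7
grasp_force: 30.0
```

```bash
python3 - <<'E'
from h import *
delta([466.1,321,99],R.from_rotvec([-2.763,-1.221,-.345])); print(get_obs()["width"])
E
```

```text
shift/100: [ 1.171 -0.057  0.686]
turn/45: [ 0.003 -0.01   0.001]
39.684873738502404
```

Request:
jog_arm(
  commands=[
    [-1,[0.3,-0.015,0],[0,0,0]],
    [-1,[0.3,-0.015,0],[0,0,0]],
    [-1,[0.3,-0.015,0.1],[0,0,0]],
    [-1,[0.27,-0.012,0.3],[0,0,0]],
    [-1,[0,0,0.28],[0,0,0]],
    [-1,[-0.05,0,0.2],[0,0,0]],
    [-1,[-0.05,0,0.2],[0,0,0]],
    [-1,[0,0,0],[0,0,0]],
    [-1,[0,0,0],[0,0,0]],
  ],
)

```text
t: 12.85
ee_pos: [464.8, 320.3, 57.1]
orientation: [-2.763, -1.221, -0.347]
ft_force: [-0.8, -1.2, -0.4]
width: 40.0
grasp_force: 30.0
```

```bash
python3 - <<'E'
from h import *
delta([466.5,321.6,46.3],R.from_rotvec([-2.763,-1.221,-.345])); print(get_obs()["width"])
E
```

```text
shift/100: [-0.006  0.004  0.11 ]
turn/45: [ 0.001 -0.002 -0.   ]
39.98970163798804
```

Request:
jog_arm(
  commands=[
    [-1,[-0.006,0.004,0.11],[0,0,0]],
    [-1,[0,0,0],[0,0,0]],
    [0.3,[0,0,0],[0,0,0]],
    [0.3,[0,0,0],[0,0,0]],
    [0.3,[0,0,0],[0,0,0]],
    [0.3,[0,0,0],[0,0,0]],
    [0.3,[0,0,0],[0,0,0]],
    [0.3,[0,0,-0.2],[0,0,0]],
    [0.3,[0,0,-0.4],[0,0,0]],
    [1,[0,0,-0.4],[0,0,0]],
  ],
)

```text
t: 13.85
ee_pos: [449.2, 302.8, 143.5]
orientation: [-2.763, -1.221, -0.346]
ft_force: [0.7, 0.5, -0.5]
width: 61.9
grasp_force: 0.0
```

```bash
python3 - <<'E'
from h import *
o=get_obs();print(o["ee_pos"].round(1),o["ft_force"].round(1))
d=get_image("wrist");show(d,"w5",(120,0,520,300),1.5)
E
```

```text
[449.2 302.8 143.5] [ 0.7  0.5 -0.5]
```

View pics/w5.png

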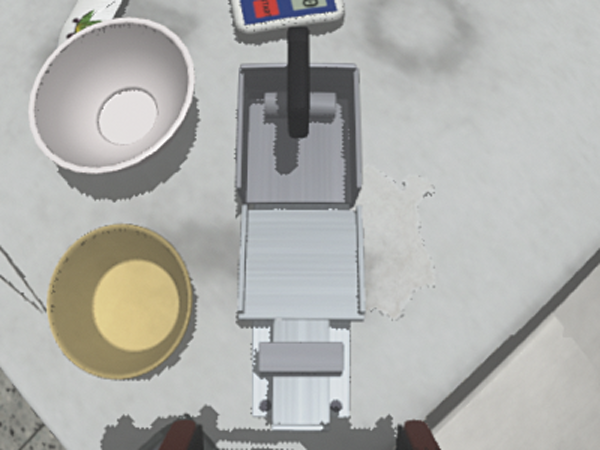

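S4 stayed on the deck at crop (300,358), so it's square. I'll pick it up again for the dish.

```bash
python3 - <<'E'
from h import *
o=get_obs();d=get_image("wrist");show(d,"w5b",(120,0,520,300),1.5)
im=d["image"]; g=cv2.cvtColor(im,cv2.COLOR_BGR2GRAY)[215:270,280:360]
t=cv2.inRange(g,0,int(g.min())+60)
p=onplane(d,[(320-.2,238.7)],58,o)[0];print(p.round(1))
Ro=R.from_rotvec(o["orientation"]);up=-Ro.as_matrix()[:,2]
c=p.copy();c[2]=52
delta(c-9*up); 
dish=onplane(get_image("top"),[(320,280)],38);print(dish)
E
```

```text
[471.  324.3  58. ]
shift/100: [0.024 0.005 1.088]
[[418.79406093 410.06825766  38.        ]]
```

Request:
jog_arm(
  commands=[
    [1,[0,0.005,0.3],[0,0,0]],
    [1,[0,0,0.4],[0,0,0]],
    [1,[0,0,0.38],[0,0,0]],
    [-1,[0,0,0],[0,0,0]],
    [-1,[0,0,0],[0,0,0]],
    [-1,[0,0,0],[0,0,0]],
    [-1,[0,0,0],[0,0,0]],
    [-1,[0,0,0],[0,0,0]],
    [-1,[0,0,0],[0,0,0]],
    [-1,[0,0,0],[0,0,0]],
  ],
)

```text
t: 15.0
ee_pos: [468.9, 323.1, 39.7]
orientation: [-2.762, -1.22, -0.352]
ft_force: [-2.9, -2.1, 8.5]
width: 39.4
grasp_force: 30.0
```

Request:
jog_arm(
  commands=[
    [-1,[0,0,0],[0,0,0]],
    [-1,[0,0,0],[0,0,0]],
    [-1,[0,0,-0.3],[0,0,0]],
    [-1,[0,0,-0.4],[0,0,0]],
    [-1,[0,0,-0.3],[0,0,0]],
    [-1,[0,0,0],[0,-0.16,0]],
    [-1,[0,0,0],[0,-0.16,0]],
    [-1,[0,0,0],[0,0,0]],
  ],
)

```text
t: 15.8
ee_pos: [454.2, 306.6, 136.8]
orientation: [2.873, 1.271, 0.005]
ft_force: [-0.0, 0.2, -1.1]
width: 40.0
grasp_force: 30.0
```

```bash
cat >> h.py <<'E'
def bowls():
    d=get_image("top");im=d["image"];hsv=cv2.cvtColor(im,cv2.COLOR_BGR2HSV);out={}
    m=cv2.inRange(hsv,(12,50,60),(32,255,255));m[:, :200]=0;m[:,400:]=0;m[:200]=0
    cs,_=cv2.findContours(m,cv2.RETR_EXTERNAL,2);c=max(cs,key=cv2.contourArea)
    (x,y),r=cv2.minEnclosingCircle(c);out["dish"]=(onplane(d,[(x,y)],38)[0].round(1),round(r,1))
    return out
E
python3 - <<'E'
from h import *
b=bowls();print(b);p=b["dish"][0]
delta([p[0]-.675*10,p[1]-.738*10,40],down(-42.5));print(get_obs()["width"])
E
```

```text
{'dish': (array([417.9, 410.6,  38. ]), 27.6)}
shift/100: [ 0.438 -0.963  0.958]
turn/45: [ 0.    -0.004  0.005]
39.91535301274244
```

Request:
jog_arm(
  commands=[
    [-1,[0.14,-0.3,0],[0,0,0]],
    [-1,[0.14,-0.3,0],[0,0,0]],
    [-1,[0.158,-0.363,0],[0,0,0]],
    [-1,[0,0,0.35],[0,0,0]],
    [-1,[0,0,0.35],[0,0,0]],
    [-1,[0,0,0.25],[0,0,0]],
    [-1,[0,0,0],[0,0,0]],
    [0.15,[0,0,0],[0,0,0]],
    [0.15,[0,0,0],[0,0,0]],
    [0.15,[0,0,0],[0,0,0]],
  ],
)

```text
t: 16.85
ee_pos: [410.8, 402.3, 42.1]
orientation: [-2.873, -1.269, -0.004]
ft_force: [0.5, 0.2, -0.3]
width: 50.5
grasp_force: 0.0
```

Request:
jog_arm(
  commands=[
    [0.15,[0,0,0],[0,0,0]],
    [0.15,[0,0,-0.3],[0,0,0]],
    [0.15,[0,0,-0.4],[0,0,0]],
    [1,[0,0,-0.3],[0,0,0]],
    [1,[0,0,0],[0,0,-0.183]],
    [1,[0,0,0],[0,0,-0.183]],
    [1,[0,0,0],[0,0,-0.183]],
    [1,[0,0,0],[0,0,-0.183]],
    [1,[0,0,0],[0,0,-0.183]],
    [1,[0,0,0],[0,0,0]],
  ],
)

```text
t: 17.85
ee_pos: [410.1, 401.9, 141.2]
orientation: [-2.242, -2.2, -0.002]
ft_force: [0.2, 0.4, 0.3]
width: 87.7
grasp_force: 0.0
```

```bash
python3 - <<'E'
from h import *
o=get_obs();d=get_image("wrist");show(d,"w6",None,1)
delta([382,331,44],down(-1.2))
print(proj(d,[[418,411,3],[382,331,62]],o).round())
E
```

```text
shift/100: [-0.716 -0.265  0.97 ]
turn/45: [ 0.001 -0.001 -0.003]
[[328. 219.]
 [284. 341.]]
```

View pics/w6.png

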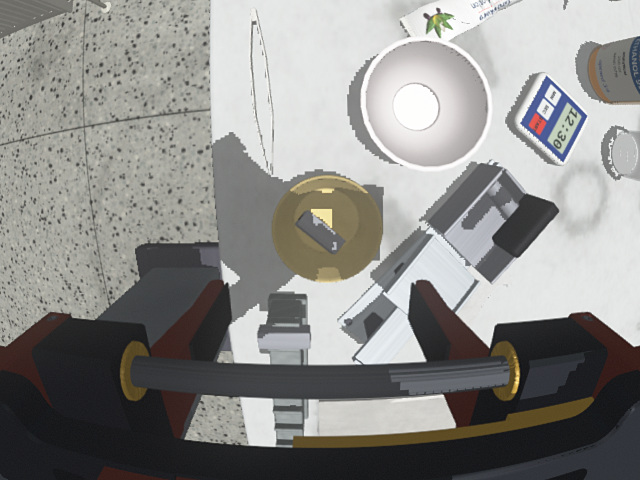

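S4 is in the dish at (320,232). Next is S1 at (284,341).

Request:
jog_arm(
  commands=[
    [1,[-0.3,-0.13,0],[0,0,0]],
    [1,[-0.416,-0.135,0],[0,0,0]],
    [1,[0,0,0.35],[0,0,0]],
    [1,[0,0,0.35],[0,0,0]],
    [1,[0,0,0.27],[0,0,0]],
    [-1,[0,0,0],[0,0,0]],
    [-1,[0,0,0],[0,0,0]],
    [-1,[0,0,0],[0,0,0]],
    [-1,[0,0,0],[0,0,0]],
    [-1,[0,0,0],[0,0,0]],
  ],
)

```text
t: 18.9
ee_pos: [382.7, 331.2, 44.7]
orientation: [2.244, 2.199, 0.003]
ft_force: [0.4, -0.5, -0.2]
width: 51.6
grasp_force: 0.0
```

Request:
jog_arm(
  commands=[
    [-1,[0,0,0],[0,0,0]],
    [-1,[0,0,0],[0,0,0]],
    [-1,[0,0,0],[0,0,0]],
    [-1,[0,0,-0.2],[0,0,0]],
    [-1,[0,0,-0.4],[0,0,0]],
    [-1,[0,0,-0.4],[0,0,0]],
    [-1,[0,0,0],[0,0,0.183]],
    [-1,[0,0,0],[0,0,0.183]],
    [-1,[0,0,0],[0,0,0.183]],
    [-1,[0,0,0],[0,0,0.183]],
  ],
)

```text
t: 19.9
ee_pos: [381.9, 330.6, 143.6]
orientation: [-2.779, -1.464, 0.0]
ft_force: [0.0, 0.2, -1.1]
width: 39.8
grasp_force: 30.0
```

Request:
jog_arm(
  commands=[
    [-1,[0,0,0],[0,0,0.183]],
    [-1,[0,0,0],[0,0,0]],
  ],
)

```text
t: 20.1
ee_pos: [381.9, 330.5, 143.4]
orientation: [2.874, 1.268, -0.001]
ft_force: [-0.1, -0.7, -0.5]
width: 39.8
grasp_force: 30.0
```

```bash
python3 - <<'E'
from h import *
b=bowls();print(b);p=b["dish"][0]
delta([p[0]+.675*9,p[1]+.738*9,40],down(-42.5));print(get_obs()["width"])
E
```

```text
{'dish': (array([416.8, 410.7,  38. ]), 27.7)}
shift/100: [ 0.918 -0.279  1.034]
turn/45: [-0.     0.     0.008]
39.750522859309555
```

Request:
jog_arm(
  commands=[
    [-1,[0.3,-0.09,0],[0,0,0]],
    [-1,[0.3,-0.09,0],[0,0,0]],
    [-1,[0.318,-0.09,0],[0,0,0]],
    [-1,[0,0,0.35],[0,0,0]],
    [-1,[0,0,0.35],[0,0,0]],
    [-1,[0,0,0.32],[0,0,0]],
    [-1,[0,0,0],[0,0,0]],
    [0.15,[0,0,0],[0,0,0]],
    [0.15,[0,0,0],[0,0,0]],
    [0.15,[0,0,0],[0,0,0]],
  ],
)

```text
t: 21.15
ee_pos: [425.0, 417.7, 43.5]
orientation: [-2.872, -1.27, -0.005]
ft_force: [-0.3, -0.2, -0.8]
width: 50.2
grasp_force: 0.0
```

Request:
jog_arm(
  commands=[
    [0.15,[0,0,0],[0,0,0]],
    [0.15,[0,0,-0.3],[0,0,0]],
    [0.15,[0,0,-0.4],[0,0,0]],
    [1,[0,0,-0.3],[0,0,0]],
    [1,[0,0,0],[0,0,-0.183]],
    [1,[0,0,0],[0,0,-0.183]],
    [1,[0,0,0],[0,0,-0.183]],
    [1,[0,0,0],[0,0,-0.183]],
    [1,[0,0,0],[0,0,-0.183]],
    [1,[0,0,0],[0,0,0]],
  ],
)

```text
t: 22.15
ee_pos: [424.1, 416.9, 142.4]
orientation: [2.242, 2.201, 0.002]
ft_force: [-0.1, 0.5, 0.5]
width: 87.6
grasp_force: 0.0
```

```bash
python3 - <<'E'
from h import *
o=get_obs();d=get_image("wrist");show(d,"w7",(180,100,480,400),2)
delta([379.6,285.5,44],down(-1.2))
print(proj(d,[[417,411,3],[379.6,285.5,62]],o).round())
E
```

```text
shift/100: [-1.325 -0.415  0.981]
turn/45: [ 0.001 -0.001 -0.003]
[[311. 236.]
 [269. 400.]]
```

View pics/w7.png

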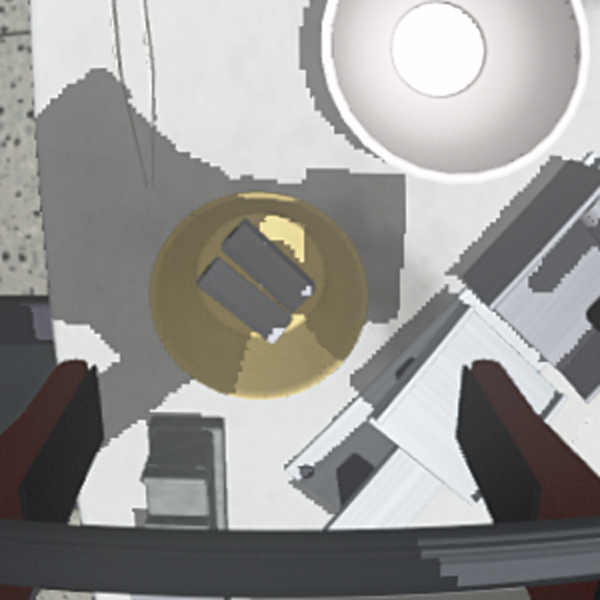

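Two squares lie neatly in the dish at crop (245,300) and (265,262). Next is S2.

Request:
jog_arm(
  commands=[
    [1,[-0.4,-0.13,0],[0,0,0]],
    [1,[-0.4,-0.13,0],[0,0,0]],
    [1,[-0.4,-0.13,0],[0,0,0]],
    [1,[-0.125,-0.025,0.3],[0,0,0]],
    [1,[0,0,0.35],[0,0,0]],
    [1,[0,0,0.33],[0,0,0]],
    [1,[0,0,0],[0,0,0]],
  ],
)

```text
t: 22.9
ee_pos: [377.8, 283.5, 40.9]
orientation: [-2.247, -2.194, 0.01]
ft_force: [-0.4, 0.2, 0.7]
width: 88.1
grasp_force: 0.0
```

Request:
jog_arm(
  commands=[
    [-1,[0,0,0],[0,0,0]],
    [-1,[0,0,0],[0,0,0]],
    [-1,[0,0,0],[0,0,0]],
    [-1,[0,0,0],[0,0,0]],
    [-1,[0,0,0],[0,0,0]],
    [-1,[0,0,0],[0,0,0]],
    [-1,[0,0,0],[0,0,0]],
    [-1,[0,0,0],[0,0,0]],
    [-1,[0,0,0],[0,0,0]],
  ],
)

```text
t: 23.8
ee_pos: [379.9, 285.2, 43.8]
orientation: [-2.244, -2.199, -0.0]
ft_force: [-0.7, -0.8, 6.1]
width: 39.6
grasp_force: 30.0
```

Request:
jog_arm(
  commands=[
    [-1,[0,0,-0.2],[0,0,0]],
    [-1,[0,0,-0.4],[0,0,0]],
    [-1,[0,0,-0.4],[0,0,0]],
    [-1,[0.3,0,0],[0,0,0]],
    [-1,[0,0,0],[0,0,0.183]],
    [-1,[0,0,0],[0,0,0.183]],
    [-1,[0,0,0],[0,0,0.183]],
    [-1,[0,0,0],[0,0,0.183]],
    [-1,[0,0,0],[0,0,0.183]],
    [-1,[0,0,0],[0,0,0]],
  ],
)

```text
t: 24.8
ee_pos: [380.2, 314.9, 143.3]
orientation: [2.874, 1.268, -0.001]
ft_force: [0.0, -0.2, 0.2]
width: 39.6
grasp_force: 30.0
```

```bash
python3 - <<'E'
from h import *
b=bowls();print(b);p=b["dish"][0]
delta([p[0],p[1],42],down(-42.5));print(get_obs()["width"])
E
```

```text
{'dish': (array([416.8, 410.3,  38. ]), 27.7)}
shift/100: [ 0.953 -0.368  1.013]
turn/45: [-0.     0.001  0.008]
39.92922846662821
```

Request:
jog_arm(
  commands=[
    [-1,[0.3,-0.12,0],[0,0,0]],
    [-1,[0.3,-0.12,0],[0,0,0]],
    [-1,[0.35,-0.13,0],[0,0,0]],
    [-1,[0,0,0.35],[0,0,0]],
    [-1,[0,0,0.35],[0,0,0]],
    [-1,[0,0,0.3],[0,0,0]],
    [-1,[0,0,0],[0,0,0]],
    [0.15,[0,0,0],[0,0,0]],
    [0.15,[0,0,0],[0,0,0]],
    [0.15,[0,0,0],[0,0,0]],
  ],
)

```text
t: 25.85
ee_pos: [418.0, 411.1, 45.4]
orientation: [-2.872, -1.27, -0.005]
ft_force: [-0.1, 0.1, -0.9]
width: 50.3
grasp_force: 0.0
```

Request:
jog_arm(
  commands=[
    [0.15,[0,0,0],[0,0,0]],
    [0.15,[0,0,0],[0,0,0]],
    [0.15,[0,0,-0.3],[0,0,0]],
    [0.15,[0,0,-0.4],[0,0,0]],
    [0.15,[0,0,-0.3],[0,0,0]],
    [0.15,[0,0,-0.4],[0,0,0]],
    [0.15,[0.3,0.1,0],[0,0,0]],
    [0.15,[0.3,0.1,0],[0,0,0]],
    [0.15,[0,0,0],[0,0,0]],
  ],
)

```text
t: 26.75
ee_pos: [475.2, 442.9, 184.8]
orientation: [-2.873, -1.268, -0.007]
ft_force: [-0.4, 0.1, -1.1]
width: 50.6
grasp_force: 0.0
```

```bash
python3 - <<'E'
from h import *
o=get_obs();d=get_image("wrist");show(d,"w8")
t=get_image("top");print(o["ee_pos"].round(1))
P=[541.8,404.8,86],[570.7,435.3,86]
print(proj(d,[*P,[552.5,415.5,71],[489,502,45]],o).round(1))
E
```

```text
[475.2 442.9 184.8]
[[419.9 222.2]
 [423.9 165.5]
 [416.8 198.8]
 [282.4 167.3]]
```

View pics/w8.png

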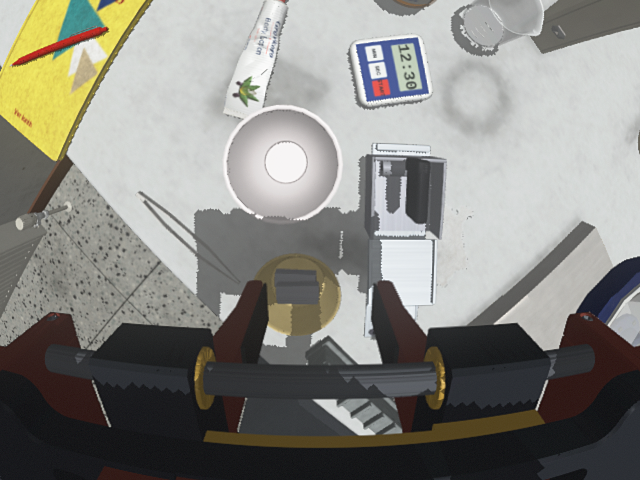

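All three squares are in the dish (296,285). The fin is where I predicted, with its front end at (419,223). Before gripping it, I'll check joint room for the 60° tilt.

```bash
python3 - <<'E'
from h import *
from scipy.optimize import least_squares
o=get_obs();print(o["qpos"].round(3))
q0=np.array([.4238,1.6307,1.0886]);
S=[(q0,np.hypot(216.386,585.753),221.91),(o["qpos"][[1,2,4]],np.hypot(*o["ee_pos"][:2]),o["ee_pos"][2])]
def fk(q,p):
    a,b,c=q[0],q[0]+q[1],sum(q);h,L1,L2,d=p
    return np.array([L1*np.sin(a)+L2*np.sin(b)+d*np.sin(c),h+L1*np.cos(a)+L2*np.cos(b)+d*np.cos(c)])
r=least_squares(lambda p:np.r_[[fk(q,p)-[x,z] for q,x,z in S]].ravel(),[180,450,450,250]);print(r.x.round(0),r.cost)
F=-np.array([.675,.738,0])
for lean in(60,50,45,40):
  for z in(126,146,170):
    p=np.array([489,502,z])+9*F; th=np.radians(180-lean)
    R0=np.hypot(*p[:2])+18.7*np.sin(th);Z=z+18.7*np.cos(th)
    s=least_squares(lambda q:np.r_[fk([q[0],q[1],th-q[0]-q[1]],r.x)-[R0,Z]],[.4,1.6]);print(lean,z,s.x.round(2),(th-s.x.sum()).round(2),s.cost.round(2))
im=get_image("top")["image"].astype(int)
E
```

```text
[0.733 0.497 1.61  0.    1.035 1.472]
[-15414.    658.    374. -15210.] 1.367213088788644e-15
60 126 [1.05 0.  ] 1.04 111779856.77
60 146 [1.05 0.  ] 1.04 111928321.83
60 170 [ 1.05 -0.  ] 1.05 112106982.15
50 126 [ 1.14 -0.  ] 1.13 79363460.46
50 146 [ 1.13 -0.  ] 1.14 79469958.8
50 170 [ 1.13 -0.  ] 1.14 79598252.3
45 126 [1.18 0.  ] 1.18 64776419.88
45 146 [1.17 0.  ] 1.18 64864101.5
45 170 [1.17 0.  ] 1.18 64969809.84
40 126 [1.22 0.  ] 1.23 51430488.42
40 146 [1.22 0.  ] 1.23 51500994.16
40 170 [1.21 0.  ] 1.23 51586085.77
```

Request:
jog_arm(
  commands=[
    [0.15,[0,0,0],[0,-0.148,0]],
    [0.15,[0,0,0],[0,-0.148,0]],
    [0.15,[0,0,0],[0,-0.148,0]],
    [0.15,[0,0,0],[0,0,0]],
    [0.15,[0,0,0],[0,0,0]],
  ],
)

```text
t: 27.4
ee_pos: [471.4, 440.8, 182.5]
orientation: [2.71, 1.198, -0.477]
ft_force: [0.0, 0.2, -0.3]
width: 50.5
grasp_force: 0.0
```

```bash
cat > k.py <<'E'
from h import *
from scipy.optimize import least_squares
o=get_obs();print(o["qpos"].round(3),o["ee_pos"].round(1))
def dat(q,p,tz): # p TCP
    return (q,np.hypot(*p[:2]),p[2])
S=[((.4238,1.6307,1.0886),np.hypot(216.386,585.753),221.91),((.497,1.61,1.035),np.hypot(475.2,442.9),184.8),(o["qpos"][[1,2,4]],np.hypot(*o["ee_pos"][:2]),o["ee_pos"][2])]
def fk(q,p):
    a,b,c=q[0],q[0]+q[1],sum(q);h,a1,L1,L2,d=p
    return np.array([a1+L1*np.sin(a)+L2*np.sin(b)+d*np.sin(c),h+L1*np.cos(a)+L2*np.cos(b)+d*np.cos(c)])
r=least_squares(lambda p:np.r_[np.ravel([fk(q,p)-[x,z] for q,x,z in S]),(p-[200,0,450,450,280])/50],[200,0,450,450,280]);print(r.x.round(0),r.cost)
F=-np.array([.675,.738,0])
for lean in(60,50,45,40):
  for z in(126,146):
    p=np.array([489,502,z])+9*F; th=np.radians(180-lean)
    R0=np.hypot(*p[:2])+18.7*np.sin(th);Z=z+18.7*np.cos(th)
    s=least_squares(lambda q:np.r_[fk([q[0],q[1],th-q[0]-q[1]],r.x)-[R0,Z]],[.4,1.6]);print(lean,z,s.x.round(2),(th-s.x.sum()).round(2),s.cost.round(2))
E
python3 k.py; python3 - <<'E'
from h import *
G=down(-42.5)*R.from_rotvec([0,-20,0],degrees=True);z=G.as_matrix()[:,2]
g=np.array([555.8,418.6,74]);delta(g+(18.7-80)*z,G)
E
```

```text
[ 0.747  0.667  1.356 -0.029  1.467  1.494] [471.4 440.8 182.5]
[212.  28. 542. 423. 288.] 2.1264813284740667
60 126 [0.59 2.24] -0.73 0.0
60 146 [0.54 2.23] -0.68 0.0
50 126 [0.53 2.16] -0.42 0.0
50 146 [0.49 2.15] -0.37 0.0
45 126 [0.51 2.11] -0.27 0.0
45 146 [0.48 2.1 ] -0.22 0.0
40 126 [0.5  2.06] -0.12 0.0
40 146 [0.47 2.05] -0.08 0.0
shift/100: [0.75  0.775 0.268]
turn/45: [ 0.001 -0.001  0.004]
```

Request:
jog_arm(
  commands=[
    [0.15,[0.25,0.26,0],[0,0,0]],
    [0.15,[0.25,0.26,0],[0,0,0]],
    [0.15,[0.25,0.255,0],[0,0,0]],
    [0.15,[0,0,0.268],[0,0,0]],
    [0.15,[0,0,0],[0,0,0]],
    [0.15,[0,0,0],[0,0,0]],
  ],
)

```text
t: 28.0
ee_pos: [569.7, 433.7, 133.2]
orientation: [2.71, 1.198, -0.478]
ft_force: [0.7, 0.1, 0.7]
width: 50.6
grasp_force: 0.0
```

```bash
python3 - <<'E'
from h import *
o=get_obs();d=get_image("wrist");show(d,"w9",(160,80,480,400),1.8)
G=down(-42.5)*R.from_rotvec([0,-20,0],degrees=True);z=G.as_matrix()[:,2]
g=np.array([555.8,418.6,74]);delta(g+18.7*z,G);print(o["qpos"].round(2))
t=get_image("top");gm=t["z_map"];vv,uu=np.mgrid[0:480,0:640];uv=np.c_[uu.ravel(),vv.ravel()];e,v=rays(t,uv);W=e+v*gm.reshape(-1,1)
# bowl rim by brightness near expected
im=t["image"]
E
```

```text
shift/100: [ 0.003 -0.     0.826]
turn/45: [ 0.002 -0.002  0.004]
[ 0.66  0.82  1.18 -0.06  1.49  1.41]
```

View pics/w9.png

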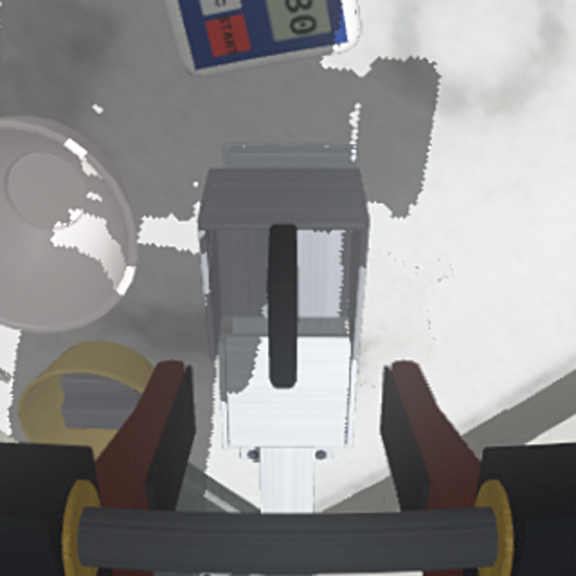

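The fin at crop (283,305) is centred between the fingers, so I'll descend and pinch it.

Request:
jog_arm(
  commands=[
    [0.15,[0,0,0.35],[0,0,0]],
    [0.15,[0,0,0.3],[0,0,0]],
    [0.15,[0,0,0.175],[0,0,0]],
    [0.15,[0,0,0],[0,0,0]],
    [-1,[0,0,0],[0,0,0]],
    [-1,[0,0,0],[0,0,0]],
    [-1,[0,0,0],[0,0,0]],
    [-1,[0,0,0],[0,0,0]],
    [-1,[0,0,0],[0,0,0]],
    [-1,[0,0,0],[0,0,0]],
  ],
)

```text
t: 29.1
ee_pos: [551.9, 413.6, 55.3]
orientation: [2.711, 1.198, -0.477]
ft_force: [0.2, 0.0, -0.9]
width: 9.9
grasp_force: 30.0
```

Request:
jog_arm(
  commands=[
    [-1,[0,0,0],[0,0,0]],
    [-1,[0,0,0],[0,0,0]],
    [-1,[0,0,0],[0,0,0]],
    [-1,[0,0,0],[0,0,0]],
  ],
)

```text
t: 29.5
ee_pos: [551.7, 413.4, 55.0]
orientation: [2.71, 1.197, -0.478]
ft_force: [0.4, 0.0, -1.9]
width: 9.8
grasp_force: 30.0
```

Request:
jog_arm(
  commands=[
    [-1,[-0.034,0,-0.094],[0,0,0]],
    [-1,[-0.08,0,-0.22],[0,0,0]],
    [-1,[-0.08,0,-0.22],[0,0,0]],
    [-1,[-0.08,0,-0.22],[0,0,0]],
    [-1,[0.12,-0.26,-0.044],[0,0,0]],
    [-1,[0.12,-0.26,-0.044],[0,0,0]],
    [-1,[0.12,-0.26,-0.044],[0,0,0]],
    [-1,[0.124,-0.28,-0.044],[0,0,0]],
    [-1,[0,0,0],[0,0,0]],
    [-1,[0,0,0],[0,0,0]],
  ],
)

```text
t: 30.5
ee_pos: [507.7, 523.3, 135.7]
orientation: [2.709, 1.199, -0.477]
ft_force: [0.3, 0.1, -2.3]
width: 9.9
grasp_force: 30.0
```

```bash
python3 - <<'E'
from h import *
o=get_obs();d=get_image("wrist");show(d,"w10",(100,60,500,400),1.6)
Rm=R.from_rotvec(o["orientation"]).as_matrix();print(o["ee_pos"].round(1),(o["ee_pos"]-18.7*Rm[:,2]).round(1),o["width"],o["qpos"].round(2))
print(((proj(d,[[489,502,45]],o)-[100,60])*1.6).round())
E
```

```text
[507.7 523.3 135.7] [512.  528.  153.3] 9.910332757235503 [ 0.79  0.84  1.13 -0.02  1.52  1.53]
[[351. 286.]]
```

View pics/w10.png

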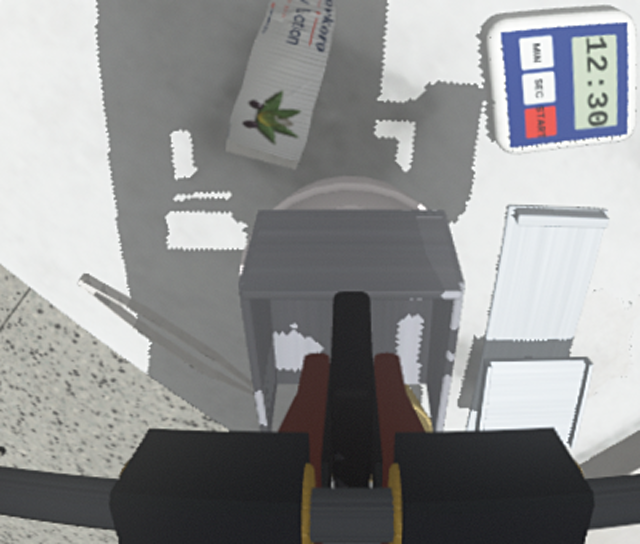

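```bash
python3 - <<'E'
from h import *
o=get_obs();d=get_image("wrist")
a=np.radians(np.arange(0,360,15));P=np.c_[489+50*np.cos(a),502+50*np.sin(a),45+0*a]
q=((proj(d,P,o)-[100,60])*1.6).round();i=q[:,1].argmin();print(q[i-2:i+3].tolist(),q[:,0].min(),q[:,0].max())
E
```

```text
[[414.0, 203.0], [386.0, 190.0], [355.0, 185.0], [323.0, 188.0], [293.0, 198.0]] 239.0 459.0
```

Request:
jog_arm(
  commands=[
    [-1,[0.034,0,0.094],[0,0,0]],
    [-1,[0,0,0],[0,0.18,0]],
    [-1,[0,0,0],[0,0.18,0]],
    [-1,[0,0,0],[0,0.18,0]],
    [-1,[0,0,0],[0,0.18,0]],
    [-1,[0,0,0],[0,0.18,0]],
    [-1,[0,0,0],[0,0.18,0]],
    [-1,[0,0,0],[0,0,0]],
    [-1,[0,0,0],[0,0,0]],
    [-1,[0,0,0],[0,0,0]],
  ],
)

```text
t: 31.6
ee_pos: [509.7, 524.1, 126.4]
orientation: [-2.621, -1.158, -0.668]
ft_force: [0.6, -0.4, -2.1]
width: 9.8
grasp_force: 30.0
```

```bash
python3 - <<'E'
from h import *
o=get_obs();d=get_image("wrist");show(d,"w11",(100,0,540,480),1.2)
Rm=R.from_rotvec(o["orientation"]).as_matrix();print(o["ee_pos"].round(1),np.degrees(np.arccos(-Rm[2,2])).round(1),o["qpos"].round(2),o["ft_force"].round(1))
E
```

```text
[509.7 524.1 126.4] 28.6 [0.77 0.55 1.8  0.1  0.3  1.42] [ 0.6 -0.4 -2.1]
```

View pics/w11.png

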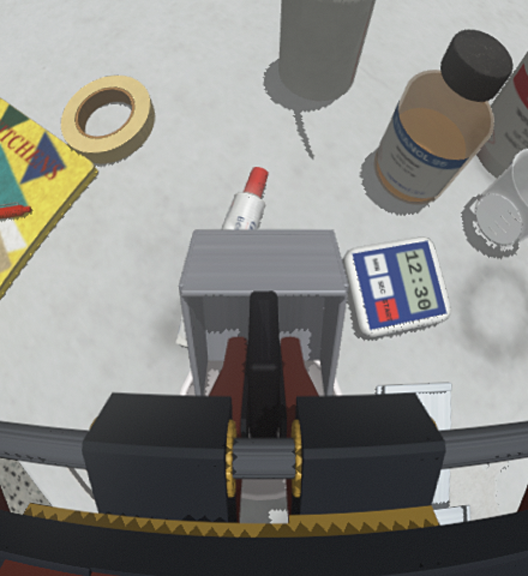

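The scoop is tipped 48°, but the spacer is out of sight. I'll tip a bit more and wait.

Request:
jog_arm(
  commands=[
    [-1,[0,0,0],[0,0.17,0]],
    [-1,[0,0,0],[0,0,0]],
    [-1,[0,0,0],[0,0,0]],
    [-1,[0,0,0],[0,0,0]],
    [-1,[0,0,0],[0,0,0]],
    [-1,[0,0,0],[0,0,0]],
    [-1,[0,0,0],[0,0,0]],
    [-1,[0,0,0],[0,0,0]],
  ],
)

```text
t: 32.45
ee_pos: [507.6, 526.8, 128.0]
orientation: [-2.55, -1.136, -0.763]
ft_force: [-0.9, -0.5, -1.7]
width: 9.9
grasp_force: 30.0
```

```bash
python3 - <<'E'
from h import *
o=get_obs()
Rm=R.from_rotvec(o["orientation"]).as_matrix();print(o["ee_pos"].round(1),np.degrees(np.arccos(-Rm[2,2])).round(1),o["qpos"].round(2),o["ft_force"].round(1))
# scene view of bowl: dark pixels inside rim
d=get_image("scene");a=np.radians(np.arange(0,360,10))
q=proj(d,np.c_[489+50*np.cos(a),502+50*np.sin(a),45+0*a]);x0,y0=q.min(0).astype(int);x1,y1=q.max(0).astype(int)
g=cv2.cvtColor(d["image"],cv2.COLOR_BGR2GRAY);print(x0,y0,x1,y1)
np.set_printoptions(linewidth=250);print(g[y0-2:y1+3:2,x0-2:x1+3:2])
E
```

```text
[507.6 526.8 128. ] 33.6 [0.77 0.54 1.86 0.32 0.17 1.2 ] [-0.9 -0.5 -1.7]
259 211 309 248
[[178 174 173 206 190 215 218 221 221 208 168 182 182 182 180 182 184 182 183 185 184 182 186 188 182 117 148 193]
 [174 167 198 208 212 215 219 216 202 188 150 156 164 160 163 164 172 174 185 182 180 184 182 192 189 141 112 192]
 [172 167 179 141 123 120 139 135 134 129 118 119 122 122 119 123 123 129 142 188 189 184 186 186 190 188 119 155]
 [171 167  92  64  60  76 106 113 113 115 116 116 118 117 119 118 119 117 116 169 198 197 186 184 187 189 166 115]
 [171 181 108  79  76 102 114 114 114 118 117 117 116 117 118 114 116 118 115 138 143 169 206 194 188 188 188 117]
 [177 180  73  71 135 145 121 116 115 118 118 118 118 120 121 119 119 118 116 145 144 136 163 205 194 189 190 161]
 [180 159 104 112 145 154 143 108 116 116 118 122 116 120 121 122 122 116 126 144 144 143 137 163 208 195 189 175]
 [194 170 173 135 143 159 158 125 119 115 119 117 115 122 123 122 120 116 131 153 148 145 143 136 190 202 190 189]
 [195 164 201 132 136 161 161 153 121 115 119 122 120 125 143 153 153 118 132 159 154 144 
[... 705 characters left out ...]
 195 193]
 [185 183 116 110 132 140 109 113 113 112  92  81  80  83  86  84  91 102 107 140 186 173 148 116 164 192 193 194]
 [190 164  98 101 109 102 103 111 109 108  98  85  96 103 110 112 120 123 127 181 185 152 113 103 146 192 192 192]
 [186 124  93  98 101 108 111 106 106 108 112 115 114 134 159 161 207 212 191 196 175 127 109  94 119 167 167 173]
 [189 122  98  96  98 102 107 110 110 109 112 114 114 123 140 161 204 190 195 187 132 103 100  94 136 120  97 136]
 [189 120 100  96  95  99 100 103 107 110 110 113 115 114 114 114 120 110 115 104  99  98 100  98 127 115  96 128]
 [182 110 101 100  96  98 100 100 100 102 106 106 105 106 106 104 105 101 102 100 100 103 102 100  97 100  99 101]]
```

Request:
jog_arm(
  commands=[
    [-1,[0,0,0],[0,-0.17,0]],
    [-1,[0,0,0],[0,-0.17,0]],
    [-1,[0,0,0],[0,-0.17,0]],
    [-1,[0,0,0],[0,-0.17,0]],
    [-1,[0,0,0],[0,-0.17,0]],
    [-1,[0,0,0],[0,-0.17,0]],
    [-1,[0,0,0],[0,-0.17,0]],
    [-1,[0,0,0],[0,0,0]],
    [-1,[0,0,0],[0,0,0]],
  ],
)

```text
t: 33.4
ee_pos: [507.5, 526.8, 126.3]
orientation: [2.712, 1.217, -0.482]
ft_force: [0.4, -0.5, -1.8]
width: 10.1
grasp_force: 30.0
```

```bash
python3 - <<'E'
from h import *
o=get_obs();print(o["ee_pos"].round(1),o["ft_force"].round(1),o["qpos"].round(2))
G=R.from_rotvec([2.7105,1.1975,-.4775])
delta([551.8,413.5,130],G)
d=get_image("scene");e,v=rays(d,[(293,238)]);K=d["z_map"]
uv=[(x,y) for y in range(214,250) for x in range(262,308)]
e,v=rays(d,uv);W=e+v*np.array([K[y,x] for x,y in uv])[:,None]
g=cv2.cvtColor(d["image"],cv2.COLOR_BGR2GRAY)
np.set_printoptions(linewidth=250);print(g[212:250:2,259:310:2])
E
```

```text
[507.5 526.8 126.3] [ 0.4 -0.5 -1.8] [ 0.79  0.85  1.13 -0.01  1.5   1.52]
shift/100: [-0.534  1.085  0.139]
turn/45: [-0.01  -0.003  0.016]
[[ 85 100 108  84 114 141 145 140 127  90  74  72  75  70  73  78 136 142 103  74 168 179 174 161 142 104]
 [ 95  97  85  75 115 143 139 137 140 123  73  74  73  74  71  73 125 144 125  72 106 115 108  92 101  97]
 [103  97  60  64 103 123 111 112 102  91  70  71  72  68  70  71  98 130 112  73 107  95  93  95  93 106]
 [106  94  70  75  75  73  76  73  76  83  83  87  90  95  98  99 102 106 102  86 113 110 101  95  95 133]
 [103  68  80 103  85 100 107 107 110 106 112 114 114 110 115 115 113 109 114 100 119 106 125 130  92 108]
 [112 110 110 102  84 107 112 113 113 115 115 112 117 114 115 115 113 111 114 136 116 110 139 183 119  99]
 [108 109 103 102 103 114 112 110 112 113 113 118 114 118 116 117 115 113 128 137 107 124 130 163 162  99]
 [123 146 101 108 106 110 110 112 113 113 117 118 122 120 120 114 114 112 135 113 115 136 134 141 187 106]
 [154 182 108 106 106 109 112 113 110 114 112 120 123 123 119 116 114 116 112 117 132 140 136 131 184 1
[... 374 characters left out ...]
  86  83  86  83  82  78  98 171 166 152 145 189 116 103]
 [ 92  98 108 100 101 105 105 112 107  83  84  78  75  77  77  76  83  92 115 177 166 155 177 174 141 172]
 [ 90  92 100 106 102 102 105 110 106  90  74  78  81  89  98 105 110 105 140 177 170 180 161 161 187 184]
 [ 98  93  92 104 105  96 105 106 102 103 100 106 110 110 109 111 109 105 139 183 189 152  93 125 181 183]
 [110  91  94  94  99 104 101 105 105 113 111 109 113 110 110 111 119 136 176 179 125  94  90 129 184 180]
 [116  94  93  97  93 101 103 108 108 108 112 112 110 110 105 131 184 160 129  98  92  97  93 132 185 181]
 [110  96  97  96  94  96  98 100  98 104 108 106 103 107 103 107 114  98  97  97  93  94  94 137 186 182]]
```

The spacer now shows in the bowl as a dark patch in the scene camera. Returning the scoop.

Request:
jog_arm(
  commands=[
    [-1,[-0.13,0.27,0.035],[-0.01,-0.003,0.016]],
    [-1,[-0.13,0.27,0.035],[0,0,0]],
    [-1,[-0.13,0.27,0.035],[0,0,0]],
    [-1,[-0.144,0.275,0.034],[0,0,0]],
    [-1,[0,0,0],[0,0,0]],
    [-1,[0,0,0],[0,0,0]],
  ],
)

```text
t: 34.05
ee_pos: [551.1, 412.5, 134.4]
orientation: [2.712, 1.196, -0.475]
ft_force: [-0.5, 0.1, -1.9]
width: 9.7
grasp_force: 30.0
```

```bash
python3 - <<'E'
from h import *
G=R.from_rotvec([2.7105,1.1975,-.4775])
delta([551.8,413.5,75],G)
E
```

```text
shift/100: [ 0.213 -0.002  0.555]
turn/45: [-0.001 -0.002 -0.001]
```

Request:
jog_arm(
  commands=[
    [-1,[0.07,0,0.185],[0,0,0]],
    [-1,[0.07,0,0.185],[0,0,0]],
    [-1,[0.07,0,0.185],[0,0,0]],
    [-1,[0,0,0],[0,0,0]],
    [-1,[0,0,0],[0,0,0]],
    [-1,[0,0,0],[0,0,0]],
    [-1,[0,0,0],[0,0,0]],
  ],
)

```text
t: 34.75
ee_pos: [552.0, 414.2, 74.3]
orientation: [2.71, 1.198, -0.477]
ft_force: [-0.7, 0.1, -1.0]
width: 9.6
grasp_force: 30.0
```

```bash
python3 - <<'E'
from h import *
G=R.from_rotvec([2.7105,1.1975,-.4775])
print(get_obs()["ee_pos"])
delta([551.8,413.5,56],G)
E
```

```text
[552.04090653 414.18985473  74.29848146]
shift/100: [0.056 0.003 0.174]
turn/45: [0. 0. 0.]
```

Request:
jog_arm(
  commands=[
    [-1,[0.028,0.003,0.087],[0,0,0]],
    [-1,[0.028,0,0.087],[0,0,0]],
    [-1,[0,0,0],[0,0,0]],
    [-1,[0,0,0],[0,0,0]],
    [-1,[0,0,0],[0,0,0]],
    [-1,[0,0,0],[0,0,0]],
  ],
)

```text
t: 35.35
ee_pos: [551.2, 412.9, 55.0]
orientation: [2.709, 1.198, -0.48]
ft_force: [-1.3, 0.4, -1.5]
width: 9.7
grasp_force: 30.0
```

Request:
jog_arm(
  commands=[
    [-1,[0.004,0,0.01],[0,0,0]],
    [-1,[0,0,0],[0,0,0]],
    [-1,[0,0,0],[0,0,0]],
  ],
)

```text
t: 35.65
ee_pos: [551.3, 413.0, 54.1]
orientation: [2.709, 1.198, -0.48]
ft_force: [0.2, 0.1, -1.2]
width: 9.9
grasp_force: 30.0
```

Request:
jog_arm(
  commands=[
    [-1,[0.004,0,0.01],[0,0,0]],
    [-1,[0,0,0],[0,0,0]],
    [-1,[0,0,0],[0,0,0]],
  ],
)

```text
t: 35.95
ee_pos: [551.3, 413.0, 54.0]
orientation: [2.709, 1.197, -0.48]
ft_force: [-1.7, -1.0, 6.5]
width: 9.9
grasp_force: 30.0
```

Contact at last. I'll release and back away along the tool axis.

Request:
jog_arm(
  commands=[
    [-0.5,[0,0,0],[0,0,0]],
    [-0.2,[0,0,0],[0,0,0]],
    [0.1,[0,0,0],[0,0,0]],
    [0.1,[0,0,0],[0,0,0]],
    [0.1,[0,0,0],[0,0,0]],
    [0.1,[0,0,-0.2],[0,0,0]],
    [0.1,[0,0,-0.3],[0,0,0]],
    [0.1,[0,0,-0.4],[0,0,0]],
    [0.1,[0,0,-0.4],[0,0,0]],
  ],
)

```text
t: 36.85
ee_pos: [581.3, 446.0, 176.1]
orientation: [2.709, 1.197, -0.481]
ft_force: [0.3, 0.6, -0.1]
width: 48.4
grasp_force: 0.0
```

Request:
jog_arm(
  commands=[
    [0.1,[0,0,-0.4],[0,0.15,0]],
    [0.1,[0,0,-0.4],[0,0.15,0]],
    [0.1,[-0.4,0,0],[0,0.15,0]],
    [0.1,[-0.4,0,0],[0,0,0]],
    [0.1,[-0.4,0,0],[0,0,0]],
    [0.1,[-0.4,0,0],[0,0,0]],
    [0.1,[-0.4,0,0],[0,0,0]],
    [0.1,[0,0,0],[0,0,0]],
    [0.1,[0,0,0],[0,0,0]],
  ],
)

```text
t: 37.75
ee_pos: [462.5, 315.2, 256.5]
orientation: [-2.872, -1.268, -0.007]
ft_force: [-0.6, 1.4, 1.5]
width: 48.3
grasp_force: 0.0
```

```bash
python3 - <<'E'
from h import *
o=get_obs();print(o["ee_pos"].round(1),o["ft_force"].round(1))
np.set_printoptions(linewidth=250)
t=get_image("top");w=get_image("wrist");g=cv2.cvtColor(t["image"],cv2.COLOR_BGR2GRAY)
ref=cv2.cvtColor(cv2.imread("pics/top0.png"),cv2.COLOR_BGR2GRAY)
print("bowl top"); print(g[198:268:3,222:298:3])
# fin: dark pixels now vs start
for n,im in(("ref",ref),("now",g)):
    m=np.zeros_like(im);m[160:212,290:340]=(im[160:212,290:340]<45)*255
    print(n,cv2.minAreaRect(cv2.findNonZero(m)),(m>0).sum())
    c=im[155:235,285:365]
a=ref[155:232,285:360].astype(np.float32);b=g[155:232,285:360].astype(np.float32)
print("shift",cv2.phaseCorrelate(a,b),bowls(),np.abs(a-b).mean())
E
```

```text
[462.5 315.2 256.5] [-0.6  1.4  1.5]
bowl top
[[106 110 103 108 106 103 101 100 105 109 118 129 134 134 127 125 130 133 131 129 129 127 131 135  60 111]
 [105 107 102  96 109 102 104 107 160 161 112  88  81  82 121 155 163 128 131 127 135 130 127 132  70  66]
 [113 105 104 105 103  98 142 140  77  87  90  91  88  90  90  88  84 131 161 129 132 124 128 133 134  73]
 [103 104 106 110 104 167  85  88  95  93  92  97  98  96  98  92  91  86  98 167 129 129 125 127 131 135]
 [107 106 112 103 163  83  93  95  97 104 103 108 111 110 110 102  99  98  89  83 169 126 129 127 131 130]
 [164  98 101 148  89  93  96 103 108 111 116 117 117 119 119 117 112 107  99  96  95 163 130 130 131 132]
 [164 153 113 138  93  98 100 105 114 120 126 131 129 125  69 109 121 115 108  93  92 145 128 130 131 127]
 [ 72 147 161  79  95 102 105 116 113 126 131 132 139  80  96  93  96 125 117 102  99  91 166 131 131 133]
 [148 145 157  94  98 104 112 121 127 129 135 142  84  96 100  90  64 133 122 114 105  91 156 130 132 130]
 [130 145  97  98 102 104 113 124 132 135 152 116  95 100  89  57 111 136 127 125 104  97 1
[... 1157 characters left out ...]
43 147  67  68 130 124 122 124 123]
 [125 127 131 130 134 129 128  83 168 166 114  98 105  97 126 159 150  79  69  70 132 127 129 128 121 124]
 [127 130 127 130 131 131 122 130 124  59  81  97  88 105  71  65  71  70  73 128 125 125 131 130 122 121]
 [132 129 127 130 130 124 125 124 130 130 130 108  69  69  69 128 126 132 131 127 124 122 130 126 126 101]]
ref ((313.7348327636719, 186.4613494873047), (35.603790283203125, 37.3133659362793), 41.987213134765625) 328
now ((315.1945495605469, 186.25205993652344), (31.824172973632812, 37.267784118652344), 42.87890625) 293
shift ((1.6344653241199936, -0.007141771431044219), 0.5924464219411214) {'dish': (array([416.7, 410.3,  38. ]), 27.6)} 11.622857
```

```bash
python3 - <<'E'
from h import *
t=get_image("top");g=t["z_map"];vv,uu=np.mgrid[0:480,0:640];e,v=rays(t,np.c_[uu.ravel(),vv.ravel()]);W=(e+v*g.reshape(-1,1)).reshape(-1,3)
L=np.array([549,411]);u=np.array([.675,.738]);y=np.array([-.738,.675])
q=W[:,:2]-L;a=q@u;b=q@y
def reg(x0,x1,y0,y1):
    m=(a>x0)&(a<x1)&(b>y0)&(b<y1);return W[m]
for r in((-6,30,-3,3),(-30,-20,-20,20),(-20,0,-24,-12),(-20,0,12,24),(0,20,12,24),(-30,25,-32,-30),(-30,25,30,32)):
    k=reg(*r)[:,2];print(r,len(k),np.percentile(k,[10,50,90]).round(1))
h=reg(-45,45,-45,45);h=h[h[:,2]>80];ha=(h[:,:2]-L)@u;hb=(h[:,:2]-L)@y;print("fin x",np.percentile(ha,[3,97]).round(1),"y",np.median(hb).round(1),"slope",np.polyfit(ha,hb,1).round(3),"z slope",np.polyfit(ha,h[:,2],1).round(3))
E
```

```text
(-6, 30, -3, 3) 134 [10.7 87.6 90. ]
(-30, -20, -20, 20) 164 [11.1 13.4 15.5]
(-20, 0, -24, -12) 101 [10.2 12.2 14.3]
(-20, 0, 12, 24) 98 [10.9 12.4 14.9]
(0, 20, 12, 24) 102 [ 9.5 11.5 13.4]
(-30, 25, -32, -30) 124 [12.5 35.1 46.2]
(-30, 25, 30, 32) 68 [-0.5  8.1 44.7]
fin x [-12.7  30.5] y -1.3 slope [ 0.002 -1.338] z slope [4.2000e-02 8.7186e+01]
```

```bash
python3 -c "
from workcell import close_job
print(close_job())"
```

```text
the job is handed in; nothing more can be done
None
```

I handed the job in: the one round spacer is in the white bowl, the three square ones are in the cream dish, and the scoop is upright on its dock; the hand-in returned no verdict. I tested only two spacers on the ramp (one rolled, one stayed) and judged the other two square by their looks.

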